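# Restock the hot smoker pot using the lid lifter

## Robot

A 6-joint arm with a two-finger parallel gripper is mounted at the origin on the work surface. World frame = base frame: x ahead of the robot, y to its left, z up, the work surface at z = 0. Lengths are in m, angles in rad, forces in N, time in s.
With the tool pointing down it reaches from about 0.35 to 0.775 m from the base axis. Payload 7.3 kg.
Tool frame: the origin (TCP) lies at the very end of the fingers, on their centre line; the grasp point (between the pads) lies 19 mm behind it; x points along the fingers, y is the direction in which the jaws open and shut, and the axes are right-handed (so a half turn about x gives the same grasp; the last joint's range is limited). The gripper opens to 92 mm and grips with 3 to 60 N. Pads are 19 mm wide; open, the fingers measure 130 mm over their backs; the gripper's body (75 mm by 190 mm) begins 47 mm behind the grasp point.
Start: joints at [1.04, 0.342, 1.524, -0, 1.275, -0.146], TCP at [0.197, 0.487, 0.227] pointing down, gripper open.
Joint ranges: [-2.53, 2.53], [-0.77, 2.02], [0.04, 2.7], [-1, 4.14], [0.28, 2.66], [-3.11, 3.11]. Speed limits (rad/s): [2.57, 2.57, 3.14, 3.14, 3.14, 3.14].

## Interface

Orientations are given as [roll, pitch, yaw] about the fixed x, y, z axes, in that order (R = Rz(yaw) Ry(pitch) Rx(roll)).
In Python, from cell import observe, vision, job gives the robot as it stands.
- The arm moves only by the tool send_rows, never from a script. Its argument "motion" is a list of rows, each an object with "hand": the opening, from -1 (shut) to 1 (fully open), so that 0 is half open; "slide": the shift along the tool's x, y, z in mm, a list of three; "spin": the turn about the tool's x in rad. In form: [{"hand": hand, "slide": [tx, ty, tz], "spin": spin}, ...]. A call has 1 to 8 rows; each row shifts and turns the pose as measured when the row begins, along the tool's axes as they then stand; what a row does not reach is not made up. A row lasts 1/10 s, in which the tool goes at most 50 mm and 8.59 degrees, less where a joint would pass 70% of its speed; a pose out of reach is approached as far as the arm can. A call with a gripper value outside its range is refused whole. The fingers move at their own pace and stop on an object; "grip_force" is the grip in N (left out, the last holds). Time passes only in rows, so rows that do not move let the fingers close. It gives the time, the measured TCP pose, the force and the opening at its end, in the units of the state.
- observe(): the state, without advancing time (a new reading comes with each control period).
- vision.read_camera(name): name is "scene" or "top" or "wrist"; returns a dict with "pixels" (384x512x3 uint8, blue, green, red), "range_z" (384x512 float32, m along the optical axis (not along the pixel's ray), 0 where there is no reading), "fx", "fy", "cx", "cy" (pixels), "world_from_camera" (4x4, takes a point from camera to world coordinates); the wrist camera has in their place "T_tool_cam" (4x4, takes a point from camera to tool coordinates, whose origin is the TCP and whose axes are the tool frame's). Camera axes: x right, y down, z forward; pixel columns grow to the right and rows downward; lengths in m; the calibration is good to about 2 mm. The wrist camera is an equidistant fisheye: a pixel r from the principal point sees the ray r / f radians off the axis. A picture is of the moment at which its call begins: read the wrist's pose just before it.
- job.hand_in(): hands the job in, once; it reports no verdict.
Trained networks look in a picture, given as the dict that the camera call returned (one of the last four; its "shot" number tells which), for a name from the list of things; names that differ only in an ending like _2 or _b are one class to them, and where a whole thing is asked for, a point or a joint stands for the part that bears it (a point fixed in the world has none). Each returns a list of dicts, best first, with "conf" (0 to 1); they miss things now and then, are a little off and sometimes report something else, mostly with a low value. They report only what shows in the picture. A call takes as long as a camera call. They do not tell look-alikes from the thing itself.
- vision.search_frame(picture, thing): "uv" ([column, row] in pixels, amid what is visible of it).
- vision.cut_out(picture, thing): "mask" (384x512 bool, what is visible of it) and "uv" ([column, row] in pixels, amid what is visible of it).
The state is a dict: "time": time; "qpos": joint angles; "qvel": joint speeds; "joint_efforts": joint torques, N m; "tool_pos": TCP position; "tool_rot": TCP orientation; "contact_force": force on the tool from outside, world axes, zero at the start; "torque": the same for the moment, N m; "opening": finger opening in m.
Only numpy, scipy, OpenCV 4.12 (cv2) and the standard library are available. Lean on these libraries where they do the work, as an engineer would, in place of code of your own. Each camera call takes 0.05 s, during which the arm holds its last target.

## Task

The smoker pot's lid is too hot for the gripper to touch: hook it by its loop with the lid lifter, lift it off level and set it flat on the terracotta saucer, then stand the lifter back on its board. With the lid resting on the saucer, put every wooden block from the sectioned tray into the pot, leaving the round pot feet in the tray. Then carry the lid back with the lifter so that it sits fully home on the pot, and leave the lifter standing upright on its board, with everything else where it was.

Things in the scene. Friction and masses are not known exactly. Their poses are not given: they have to be found in the camera images.
- pot: fixed black steel smoker pot on three stubby feet, outer diameter 180 mm, inner diameter 170 mm, flat inner floor 18 mm up, rim 110 mm above the shelf, a small carrying ear on each side (+-y) reaching 110 mm from the axis; origin on its axis at shelf height, z up
- lid: round black steel lid, 188 mm across, 6 mm thick, about 0.4 kg, under it a tapered plug (160 mm across at the flange, 140 mm at the bottom, 9 mm deep) that centres it in pot or saucer; origin at the centre of the flange's underside, at rim height when seated. Too hot for the gripper. Its upright loop handle stands in its y-z plane and opens along its x, either way
- lid_loop (a point): middle of the loop's straight top bar: 8 mm round, lying along the lid's y, 84 mm long between two 8 mm uprights (76 mm clear between them), bar axis 52 mm above the lid origin and 46 mm above the lid's top face
- saucer: fixed round terracotta saucer, 182 mm outer diameter, rim 32 mm above the shelf, mouth about 170 mm inside, 25 mm deep; origin on its axis at shelf height. The lid sits on its rim with the plug inside
- lifter: steel lid lifter, C-shaped from the side, 0.22 kg, standing upright on a flat foot; origin at the foot's underside straight below its hook. Foot 44 mm wide (y), 5 mm thick, from x = -63 to +15 mm. An 8 mm shank rises at x = -59 mm to the wooden grip bar, which runs along x from -65 to +60 mm above the foot. Its +x side is open: the foot goes under the loop bar moving along the lifter's +x
- lifter_hook (a point): seat of the hook, 11 mm above the lifter's origin, where the axis of the loop bar comes to lie: a V-shaped trough 44 mm wide across y, open upwards, two 45-degree lips whose tops are 17 mm above the foot's underside and 14 mm before and behind, which centres the bar
- lifter_grip (a point): centre of the wooden grip bar (24 mm wide along y, 22 mm high) straight above the hook, 100 mm above the lifter's origin: held here the lid hangs balanced
- board: fixed pale timber board on which the lifter stands, 170 mm (x) x 120 mm (y) x 12 mm; origin at the centre of its underside, so its top is 12 mm up
- tray: fixed low plywood tray, 180 mm (x) x 246 mm (y), walls and dividers 4 mm thick and 18 mm high, floor 4 mm, 2 x 3 compartments (2 along x, 3 along y); origin at the centre of its underside. The blocks stand 28 mm above its walls
- block0: wooden smoking block in one compartment of the tray, 60 mm (its x) x 30 mm (its y) x 42 mm (its z); origin at its centre. May be absent (None)
- block1: wooden smoking block in one compartment of the tray, 60 mm (its x) x 30 mm (its y) x 42 mm (its z); origin at its centre. May be absent (None)
- block2: wooden smoking block in one compartment of the tray, 60 mm (its x) x 30 mm (its y) x 42 mm (its z); origin at its centre. May be absent (None)
- block3: wooden smoking block in one compartment of the tray, 60 mm (its x) x 30 mm (its y) x 42 mm (its z); origin at its centre. May be absent (None)
- foot0: round terracotta pot foot, a tapered disc 52 mm across below, 40 mm above, 36 mm high, in a compartment of the tray; origin at its centre. Stays there
- foot1: round terracotta pot foot, a tapered disc 52 mm across below, 40 mm above, 36 mm high, in a compartment of the tray; origin at its centre. Stays there
- pump_bottle: blue plastic bottle with a push-down pump top, 64 mm across, 172 mm high; origin at the centre of its underside. Bystander
- brush: grey plastic brush 200 mm long, 38 mm high, lying on its bristles; origin at shelf height under the middle. Bystander
- small_pot: small empty terracotta pot, 76 mm across, 70 mm high; origin at the centre of its underside. Bystander
- jar: glass jar with a steel cap, 64 mm across, 90 mm high; origin at the centre of its underside. Bystander
Things that resemble listed ones, but are neither listed nor needed, are in the scene too. What is meant by the board is not yellow, and is the smaller of those in its own colour. There is more than one size of the lifter; the job needs the larger.

How it is judged:
On the way, in this order (a step that is already met when the one before it is completed fails the run):
1. the lid hangs level on the held lifter, clear of the pot (contact force between lifter and lid above 1.5 N and contact force between the fingers and lifter above 1 N and z of lid in the frame of pot above 0.135 m and angle between lid's own z axis and vertical below 0.35 rad), for 0.3 s.
2. the lid rests flat on the saucer, off the lifter (horizontal distance between lid and saucer below 0.012 m and angle between lid's own z axis and vertical below 0.06 rad and z of lid in the frame of saucer between 0.028 and 0.036 m and contact force between lifter and lid below 0.2 N), for 0.3 s.
3. the lifter stands upright on its board (horizontal distance between lifter and board below 0.06 m and angle between lifter's own z axis and vertical below 0.1 rad and contact force between the fingers and lifter below 0.2 N and z of lifter in the frame of board between 0.006 and 0.018 m), for 0.2 s.
4. every block is in the pot while the lid rests on the saucer (horizontal distance between each of block0, block1, block2, block3 and pot below 0.08 m and z of block0 in the frame of pot between 0 and 0.098 m and z of block1 in the frame of pot between 0 and 0.098 m and z of block2 in the frame of pot between 0 and 0.098 m and z of block3 in the frame of pot between 0 and 0.098 m and horizontal distance between lid and saucer below 0.012 m and angle between lid's own z axis and vertical below 0.06 rad and z of lid in the frame of saucer between 0.028 and 0.036 m), for 0.3 s.
5. the lid hangs level on the held lifter again, clear of the saucer (contact force between lifter and lid above 1.5 N and contact force between the fingers and lifter above 1 N and z of lid in the frame of saucer above 0.057 m and angle between lid's own z axis and vertical below 0.35 rad), for 0.3 s.
At the end, for the whole second after the job is handed in: The lid sits fully home on the pot (centred within 12 mm, level within 0.06 rad, flange within 4 mm of the rim), off the lifter; every block present is inside the pot below the rim; the lifter stands upright (within 0.1 rad) on its board, hook within 60 mm of the board's centre; all at rest (horizontal distance between lid and pot below 0.012 m and angle between lid's own z axis and vertical below 0.06 rad and z of lid in the frame of pot between 0.106 and 0.114 m and contact force between lifter and lid below 0.2 N and horizontal distance between each of block0, block1, block2, block3 and pot below 0.08 m and z of block0 in the frame of pot between 0 and 0.098 m and z of block1 in the frame of pot between 0 and 0.098 m and z of block2 in the frame of pot between 0 and 0.098 m and z of block3 in the frame of pot between 0 and 0.098 m and linear speed of each of lid, lifter below 0.02 m/s and horizontal distance between lifter and board below 0.06 m and angle between lifter's own z axis and vertical below 0.1 rad and z of lifter in the frame of board between 0.006 and 0.018 m); the robot touches nothing.
It fails at once if the gripper or arm touches the hot lid (contact force between any of the fingers, the arm and lid above 1 N).
It fails at once if the lid tips more than about 26 degrees (angle between lid's own z axis and vertical above 0.45 rad).
It fails at once if a pot foot or a bystander is moved away (more than 50 mm) (distance of any of pump_bottle, brush, small_pot, jar, foot0, foot1 from where it was at the start of the episode above 0.05 m).
Of block0, block1, block2, block3 only 2 to 4 are there at a start; the rules pass over those that are not, and their reading is None.
At some moment in a run one of block0, block1, block2, block3 may be knocked a few centimetres aside while the robot is not near it.
It also fails if it takes over 210 s, if anything falls off the work surface, if the arm or the gripper's body presses on something with over 40 N, if the wrist force passes 120 N, or if a joint passes its speed limit or range.

## Working session

There is one attempt and no reset: what is moved stays moved. The work goes in short steps, Python scripts to look and compute and a tool call to move; the robot and the scene stay as the last step left them, time stands still between calls to the robot, and variables do not carry over. Pictures are saved under pics/ and viewed, and the job is handed in when it is done.

Besides the shell and the picture viewer there is one more tool, called after "Call:" as name([rows], argument=value, ...), one row to a line, values as JSON. send_rows: Moves the arm, as the interface text tells. Its arguments: {"type":"object","properties":{"motion":{"type":"array","items":{"type":"object","properties":{"hand":{"type":"number"},"slide":{"type":"array","items":{"type":"number"}},"spin":{"type":"number"}}}},"grip_force":{"type":"number"}},"required":["motion"]}

```bash
ls; mkdir -p pics; cat > h.py <<'E'
import numpy as np, cv2
from cell import observe, vision, job
from scipy.spatial.transform import Rotation as R
def cloud(p):
    z=p["range_z"]; v,u=np.mgrid[0:z.shape[0],0:z.shape[1]]
    P=np.stack([(u-p["cx"])/p["fx"]*z,(v-p["cy"])/p["fy"]*z,z],-1)
    T=np.array(p["world_from_camera"]); W=P@T[:3,:3].T+T[:3,3]; W[z==0]=np.nan
    return W
def proj(p,X):
    T=np.linalg.inv(np.array(p["world_from_camera"])); c=T[:3,:3]@np.array(X)+T[:3,3]
    return c[0]/c[2]*p["fx"]+p["cx"], c[1]/c[2]*p["fy"]+p["cy"]
def st():
    s=observe(); print({k:np.round(s[k],4) for k in ("time","tool_pos","tool_rot","contact_force","opening","qpos")}); return s
def toolmove(dw,s=None):
    s=s or observe(); M=R.from_euler("xyz",s["tool_rot"]).as_matrix(); return M.T@np.array(dw)*1000
E
python3 - <<'E'
from h import *
s=st()
print(R.from_euler("xyz",s["tool_rot"]).as_matrix().round(3))
for n in ("scene","top","wrist"):
    p=vision.read_camera(n); cv2.imwrite(f"pics/{n}0.png",p["pixels"]); 
    np.savez(f"{n}0.npz",**{k:v for k,v in p.items()})
    print(n,{k:v for k,v in p.items() if k not in("pixels","range_z")})
E
```

```text
pics
{'time': np.float64(0.0), 'tool_pos': array([0.1968, 0.4863, 0.2261]), 'tool_rot': array([-1.7128,  1.5693, -2.0976]), 'contact_force': array([ 0.427 , -0.6465, -0.599 ]), 'opening': np.float64(0.0919), 'qpos': array([ 1.04  ,  0.3427,  1.525 , -0.    ,  1.2754, -0.146 ])}
[[-0.001  0.375  0.927]
 [-0.001  0.927 -0.375]
 [-1.    -0.001 -0.   ]]
scene {'fx': 349.800672377584, 'fy': 349.800672377584, 'cx': 250.83627176671814, 'cy': 192.8433118716589, 'world_from_camera': array([[ 0.68855112,  0.55229023, -0.46997113,  0.93271609],
       [ 0.72499561, -0.53916916,  0.42857671, -0.31891075],
       [-0.01669521, -0.63582397, -0.77165351,  0.88093608],
       [ 0.        ,  0.        ,  0.        ,  1.        ]]), 'shot': 1}
top {'fx': 455.14648629658944, 'fy': 455.14648629658944, 'cx': 253.1572496919073, 'cy': 188.1475478636613, 'world_from_camera': array([[ 0.01955892, -0.99868604,  0.04736703,  0.41295516],
       [-0.99970357, -0.02022192, -0.01355865,  0.09889159],
       [ 0.01449868, -0.04708779, -0.99878553,  1.72372276],
       [ 0.        ,  0.        ,  0.        ,  1.        ]]), 'shot': 2}
wrist {'fx': 297.3186396354542, 'fy': 297.3186396354542, 'cx': 253.61913242562537, 'cy': 194.0955764115517, 'T_tool_cam': array([[ 1.09156859e-03, -2.93911940e-01,  9.55831878e-01,
        -1.58763793e-01],
       [ 9.99998973e-01, -5.66801990e-04, -1.31629565e-03,
         1.53054495e-04],
       [ 9.28642418e-04,  9.55832334e-01,  2.93911020e-01,
        -7.97398274e-02],
       [ 0.00000000e+00,  0.00000000e+00,  0.00000000e+00,
         1.00000000e+00]]), 'shot': 3}
```

View pics/scene0.png

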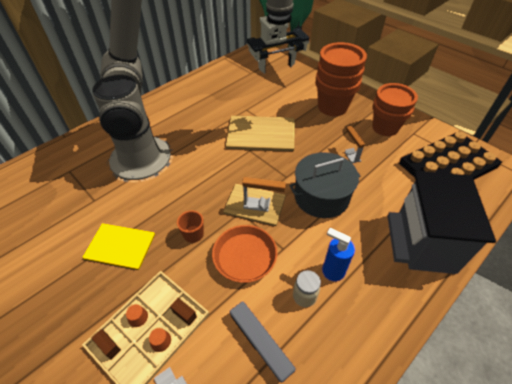

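View pics/top0.png

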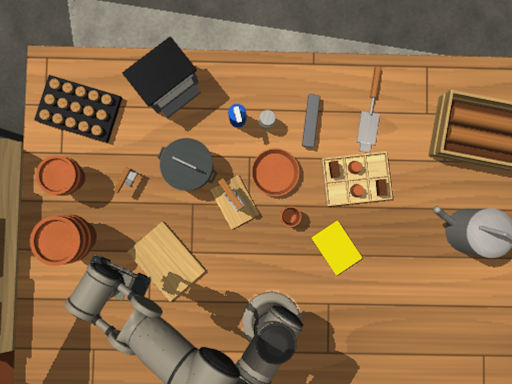

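```bash
python3 - <<'E'
from h import *
p=vision.read_camera("top"); W=cloud(p)
for t in "pot lid lid_loop saucer lifter lifter_hook lifter_grip board tray block0 foot0 pump_bottle brush small_pot jar".split():
    for d in vision.search_frame(p,t):
        u,v=np.round(d["uv"]).astype(int); print(t,round(d["conf"],2),u,v,W[v,u].round(3))
E
```

```text
pot 0.67 215 172 [0.545 0.215 0.094]
lid 0.57 188 163 [0.574 0.309 0.115]
lid_loop 0.83 186 164 [0.565 0.309 0.169]
saucer 0.75 275 174 [ 0.55  -0.006  0.006]
lifter 0.82 233 196 [0.46  0.148 0.121]
lifter 0.5 125 179 [0.515 0.54  0.077]
lifter_hook 0.82 232 199 [0.449 0.151 0.124]
lifter_hook 0.77 129 179 [ 0.52   0.546 -0.   ]
lifter_hook 0.51 356 179 [ 0.537 -0.312  0.013]
lifter_grip 0.63 233 199 [0.449 0.147 0.126]
board 0.97 233 207 [0.422 0.15  0.027]
board 0.86 166 260 [0.219 0.395 0.011]
board 0.61 338 246 [ 0.283 -0.248  0.007]
tray 0.92 356 178 [ 0.541 -0.314  0.005]
tray 0.28 276 172 [ 0.558 -0.01   0.004]
block0 0.59 382 185 [ 0.514 -0.401  0.046]
block0 0.58 333 171 [ 0.562 -0.218  0.049]
foot0 0.7 356 166 [ 0.583 -0.306  0.039]
foot0 0.68 356 187 [ 0.505 -0.306  0.042]
pump_bottle 0.65 234 116 [0.741 0.15  0.133]
pump_bottle 0.57 268 118 [0.746 0.028 0.087]
brush 0.63 311 121 [ 0.749 -0.135  0.038]
brush 0.62 162 150 [0.621 0.408 0.088]
small_pot 0.62 289 218 [ 0.384 -0.062  0.006]
jar 0.74 269 120 [0.738 0.024 0.093]
```

The scene view shows the lifter on the small pale board (grip at ~(265,185)), the pot with lid at (325,180), the saucer at (244,253), and a tray with two blocks at (104,345) and (182,311). The second lifter, at (355,140), is the smaller one because its grip is only 77 mm high. Next I measure precisely.

```bash
cat > meas.py <<'E'
from h import *
def circ(xy):
    A=np.c_[2*xy,np.ones(len(xy))]; c=np.linalg.lstsq(A,(xy**2).sum(1),rcond=None)[0]
    return c[:2],np.sqrt(c[2]+c[0]**2+c[1]**2)
def bar(P,name):
    P=P[~np.isnan(P[:,0])]; c=np.median(P,0); xy=P[:,:2]
    r=cv2.minAreaRect((xy*1000).astype(np.float32)); d=np.linalg.svd(xy-xy.mean(0))[2][0]
    print(name,"n",len(P),"mean",P.mean(0).round(4),"rect",np.round(r,1) if 0 else r,"dir deg",round(np.degrees(np.arctan2(d[1],d[0])),1),"zmed",c[2].round(4))
E
python3 - <<'E'
from meas import *
for cam in ("top","scene"):
    p=vision.read_camera(cam); W=cloud(p); X,Y,Z=W[...,0],W[...,1],W[...,2]
    print(cam)
    m=(np.hypot(X-.46,Y-.148)<.12)&(Z>.105)&(Z<.15)&(np.hypot(X-.57,Y-.305)>.11); bar(W[m],"grip")
    m=(np.hypot(X-.57,Y-.305)<.06)&(Z>.14)&(Z<.2); bar(W[m],"loop")
    m=(np.hypot(X-.57,Y-.305)<.13)&(Z>.106)&(Z<.13); 
    q=W[m]; h=cv2.convexHull((q[:,:2]*1000).astype(np.float32))[:,0]; print("lid",q.mean(0).round(4),cv2.minEnclosingCircle(h), circ(h))
    m=(np.hypot(X-.55,Y+.006)<.11)&(Z>.022)&(Z<.045)
    q=W[m]; h=cv2.convexHull((q[:,:2]*1000).astype(np.float32))[:,0]; print("saucer",q.mean(0).round(4),circ(h))
    m=(np.hypot(X-.43,Y-.15)<.13)&(Z>.006)&(Z<.018);bar(W[m],"board")
    for b in ((.514,-.401),(.562,-.218)):
        m=(np.hypot(X-b[0],Y-b[1])<.05)&(Z>.038)&(Z<.06);bar(W[m],"block")
    im=p["pixels"]
    c=(im[100:260,110:410] if cam=="top" else im[110:310,180:380]); c=cv2.resize(c,None,fx=2.6 if cam=="top" else 3,fy=2.6 if cam=="top" else 3,interpolation=cv2.INTER_CUBIC); cv2.imwrite(f"pics/{cam}_crop.png",c)
E
```

```text
top
grip n 242 mean [0.4666 0.1564 0.1233] rect ((466.34368896484375, 156.2467041015625), (123.87789916992188, 23.943628311157227), 36.48322677612305) dir deg -143.8 zmed 0.1235
loop n 62 mean [0.5684 0.3138 0.1648] rect ((568.7449340820312, 314.32049560546875), (88.8238525390625, 7.601766586303711), 66.10939025878906) dir deg -114.3 zmed 0.1658
lid [0.5684 0.3147 0.1166] ((558.277587890625, 295.53631591796875), 116.87007904052734) (array([563.14474494, 302.89827737]), np.float64(100.81699701732143))
saucer [ 0.56   -0.0087  0.0296] (array([555.65139669,  -5.18381524]), np.float64(89.48768752917566))
board n 1185 mean [0.4349 0.1417 0.0115] rect ((432.0827941894531, 152.25863647460938), (251.94012451171875, 250.98434448242188), 71.59658813476562) dir deg -148.9 zmed 0.0115
block n 138 mean [ 0.5066 -0.4033  0.0459] rect ((506.5573425292969, -403.1900634765625), (59.484378814697266, 30.99591827392578), 1.903119683265686) dir deg -177.2 zmed 0.0458
block n 134 mean [ 0.5701 -0.2261  0.0462] rect ((570.406494140625, -226.2242431640625), (58.885643005371094, 31.83988380432129), 8.5230970
[... 449 characters left out ...]
688690185547) (array([561.62951779, 298.97455795]), np.float64(102.71896673526086))
saucer [0.5428 0.0043 0.0302] (array([554.27644488,  -5.11581568]), np.float64(89.98983629184154))
board n 1440 mean [0.4481 0.1346 0.0134] rect ((437.2758483886719, 109.21788024902344), (208.37229919433594, 181.19589233398438), 29.130054473876953) dir deg 32.2 zmed 0.0134
block n 372 mean [ 0.5087 -0.4043  0.0468] rect ((506.577392578125, -404.67913818359375), (60.49505615234375, 29.894628524780273), 5.681353569030762) dir deg 5.8 zmed 0.0469
block n 316 mean [ 0.5725 -0.2275  0.0469] rect ((570.802734375, -227.017822265625), (61.00474548339844, 29.846145629882812), 9.498665809631348) dir deg 9.3 zmed 0.0471
```

```bash
python3 - <<'E'
from h import *
E
ls pics
```

```text
scene0.png
scene_crop.png
top0.png
top_crop.png
wrist0.png
```

View pics/scene_crop.png

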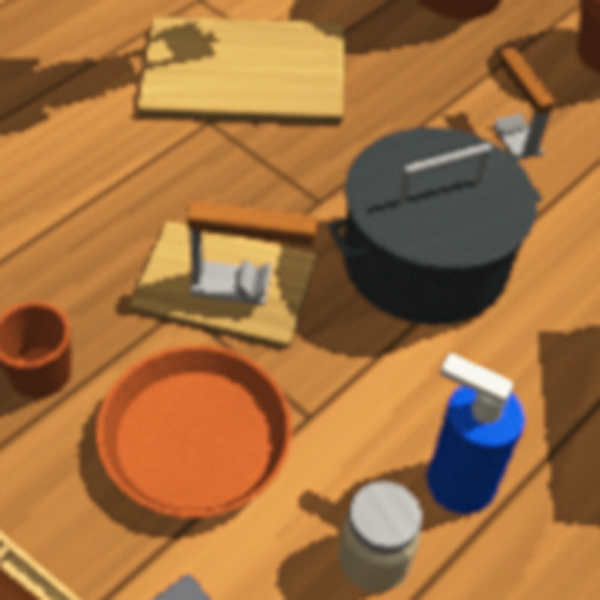

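View pics/top_crop.png

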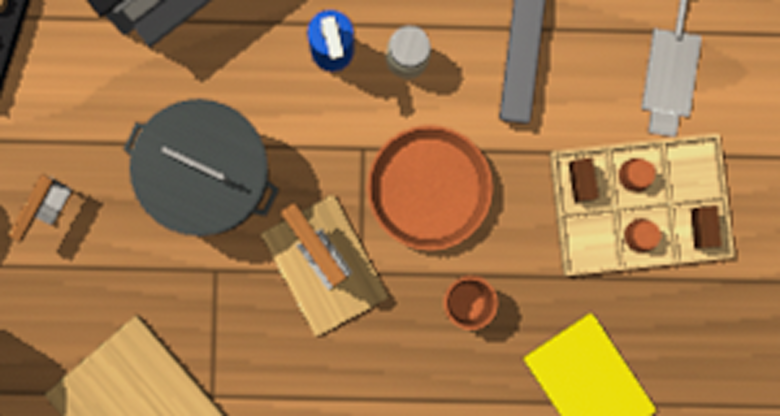

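Call:
send_rows([
  {"hand":1,"slide":[0,-20,37],"spin":0},
  {"hand":1,"slide":[0,-20,37],"spin":0},
  {"hand":1,"slide":[0,-20,37],"spin":0},
  {"hand":1,"slide":[0,-20,37],"spin":0},
  {"hand":1,"slide":[0,-20,37],"spin":0},
  {"hand":1,"slide":[0,-20,37],"spin":0},
  {"hand":1,"slide":[0,-20,37],"spin":0},
  {"hand":1,"slide":[0,-20,37],"spin":0},
])

```text
time: 1.85
tool_pos: [0.4165, 0.2227, 0.2269]
tool_rot: [1.377, 1.567, 1.002]
contact_force: [0.8, 0.4, 0.5]
opening: 0.092
```

Call:
send_rows([
  {"hand":1,"slide":[0,0,0],"spin":-0.145},
  {"hand":1,"slide":[0,0,0],"spin":-0.145},
  {"hand":1,"slide":[0,0,0],"spin":-0.145},
  {"hand":1,"slide":[0,0,0],"spin":-0.145},
  {"hand":1,"slide":[0,0,0],"spin":-0.145},
  {"hand":1,"slide":[0,0,0],"spin":-0.145},
  {"hand":1,"slide":[0,0,0],"spin":-0.145},
  {"hand":1,"slide":[0,0,0],"spin":0},
])

```text
time: 2.65
tool_pos: [0.4212, 0.2167, 0.2271]
tool_rot: [-0.118, 1.566, 0.55]
contact_force: [0.3, 0.4, 0.2]
opening: 0.0919
```

```bash
cat >> h.py <<'E'
def goto(x,y,z,th):
    "print needed tool-frame slide in mm and spin to TCP xyz with tool z at yaw th deg"
    s=observe(); M=R.from_euler("xyz",s["tool_rot"]).as_matrix()
    cur=np.degrees(np.arctan2(M[1,2],M[0,2])); d=(th-cur+180)%360-180
    print("t",round(float(s["time"]),2),"pos",np.round(s["tool_pos"],4),"yaw",round(cur,2),"tilt",np.round(M[:,0],4),"F",np.round(s["contact_force"],2),"op",round(float(s["opening"]),4))
    print("slide",(M.T@(np.array([x,y,z])-s["tool_pos"])*1000).round(1),"spin",round(-np.radians(d),4), "q6",round(float(s["qpos"][5]),2))
E
python3 - <<'E'
from h import *
goto(.468,.157,.15,36.3)
p=vision.read_camera("wrist"); cv2.imwrite("pics/w1.png",p["pixels"])
E
```

```text
t 2.65 pos [0.4212 0.2167 0.2271] yaw 38.25 tilt [ 0.0041  0.0025 -1.    ] F [0.32 0.42 0.15] op 0.0919
slide [ 77.1 -75.8  -0.5] spin 0.034 q6 -1.93
```

View pics/w1.png

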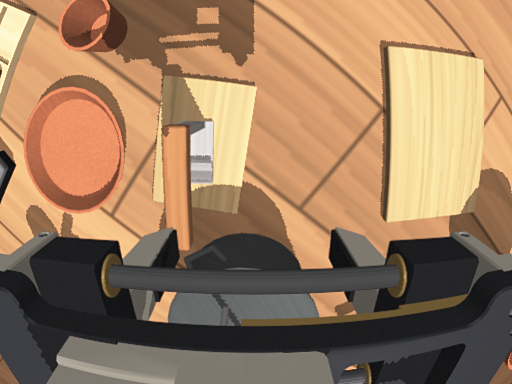

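The wrist view shows the lifter with its shank at the top of the image and its hook at (203,170). The fingers straddle along tool y, as needed, and the lifter's +x matches tool +z.

Call:
send_rows([
  {"hand":1,"slide":[0,-20,0],"spin":0.017},
  {"hand":1,"slide":[0,-20,0],"spin":0.017},
  {"hand":1,"slide":[20,-20,0],"spin":0},
  {"hand":1,"slide":[20,-18,0],"spin":0},
  {"hand":1,"slide":[10,0,0],"spin":0},
  {"hand":1,"slide":[0,0,0],"spin":0},
])

```text
time: 3.3
tool_pos: [0.4696, 0.1529, 0.1765]
tool_rot: [-0.086, 1.563, 0.519]
contact_force: [0.4, 0.8, 0.4]
opening: 0.0918
```

```bash
python3 - <<'E'
from h import *
goto(.468,.157,.093,36.3)
p=vision.read_camera("wrist"); cv2.imwrite("pics/w2.png",p["pixels"])
E
```

```text
t 3.3 pos [0.4696 0.1529 0.1765] yaw 34.67 tilt [ 0.0067  0.0039 -1.    ] F [0.37 0.77 0.36] op 0.0918
slide [83.5  4.3  0.3] spin -0.0284 q6 -2.02
```

View pics/w2.png

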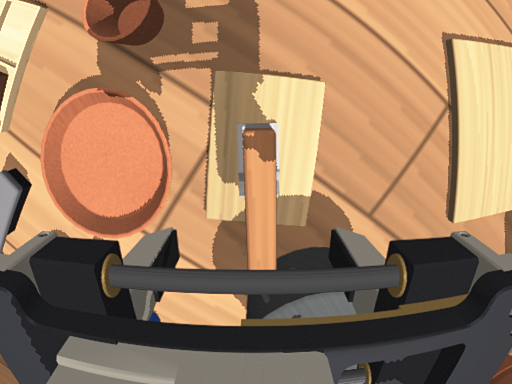

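Call:
send_rows([
  {"hand":1,"slide":[20,2,0],"spin":-0.014},
  {"hand":1,"slide":[20,2,0],"spin":-0.014},
  {"hand":1,"slide":[20,0,0],"spin":0},
  {"hand":1,"slide":[15,0,0],"spin":0},
  {"hand":1,"slide":[5,0,0],"spin":0},
  {"hand":1,"slide":[0,0,0],"spin":0},
])

```text
time: 3.95
tool_pos: [0.47, 0.1619, 0.101]
tool_rot: [-0.279, 1.551, 0.354]
contact_force: [-0.1, -0.2, 1.2]
opening: 0.0918
```

```bash
python3 - <<'E'
from h import *
goto(.468,.157,.093,36.3)
E
```

```text
t 3.95 pos [0.47   0.1619 0.101 ] yaw 36.26 tilt [ 0.0183  0.0067 -0.9998] F [-0.07 -0.17  1.16] op 0.0918
slide [ 7.9 -2.7 -4.7] spin -0.0008 q6 -2.03
```

Call:
send_rows([
  {"hand":1,"slide":[4,-2,-2],"spin":0},
  {"hand":1,"slide":[4,0,-2],"spin":0},
  {"hand":1,"slide":[1,0,0],"spin":0},
  {"hand":1,"slide":[0,0,0],"spin":0},
])

```text
time: 4.35
tool_pos: [0.4694, 0.1585, 0.0941]
tool_rot: [-0.313, 1.546, 0.32]
contact_force: [-0.9, -0.4, -0.6]
opening: 0.0917
```

```bash
python3 - <<'E'
from h import *
goto(.468,.157,.093,36.3)
E
```

```text
t 4.35 pos [0.4694 0.1585 0.0941] yaw 36.25 tilt [ 0.0232  0.0077 -0.9997] F [-0.9  -0.37 -0.61] op 0.0917
slide [ 1.1 -0.3 -2. ] spin -0.0008 q6 -2.04
```

Call:
send_rows([
  {"hand":1,"slide":[1,0,-2],"spin":0},
  {"hand":-0.3,"slide":[0,0,0],"spin":0},
  {"hand":-0.6,"slide":[0,0,0],"spin":0},
  {"hand":-0.8,"slide":[0,0,0],"spin":0},
  {"hand":-0.8,"slide":[0,0,0],"spin":0},
  {"hand":-0.8,"slide":[0,0,0],"spin":0},
  {"hand":-0.8,"slide":[0,0,0],"spin":0},
  {"hand":-0.8,"slide":[0,0,0],"spin":0},
], grip_force=45)

```text
time: 5.15
tool_pos: [0.4682, 0.1571, 0.0936]
tool_rot: [-0.319, 1.545, 0.313]
contact_force: [0.1, 0.7, 0.3]
opening: 0.0409
```

Call:
send_rows([
  {"hand":-1,"slide":[0,0,0],"spin":0},
  {"hand":-1,"slide":[0,0,0],"spin":0},
  {"hand":-1,"slide":[-5,0,0],"spin":0},
  {"hand":-1,"slide":[-8,0,0],"spin":0},
  {"hand":-1,"slide":[0,0,0],"spin":0},
])

```text
time: 5.65
tool_pos: [0.4673, 0.157, 0.1071]
tool_rot: [-0.306, 1.547, 0.326]
contact_force: [0.9, 0.7, -2.4]
opening: 0.0237
```

```bash
python3 - <<'E'
from h import *
goto(.514,.338,.25,-23.8)
E
```

```text
t 5.65 pos [0.4673 0.157  0.1071] yaw 36.22 tilt [ 0.0228  0.0077 -0.9997] F [ 0.91  0.68 -2.39] op 0.0237
slide [-140.4  117.4  147.9] spin 1.0476 q6 -2.04
```

Call:
send_rows([
  {"hand":-1,"slide":[-20,0,0],"spin":0},
  {"hand":-1,"slide":[-20,0,0],"spin":0},
  {"hand":-1,"slide":[-20,0,0],"spin":0},
  {"hand":-1,"slide":[-20,0,0],"spin":0},
  {"hand":-1,"slide":[-20,0,0],"spin":0},
  {"hand":-1,"slide":[-20,0,0],"spin":0},
  {"hand":-1,"slide":[-20,0,0],"spin":0},
  {"hand":-1,"slide":[-15,0,0],"spin":0},
])

```text
time: 6.45
tool_pos: [0.4612, 0.1553, 0.2665]
tool_rot: [-0.247, 1.553, 0.385]
contact_force: [-0.4, 0.0, -2.0]
opening: 0.0238
```

Call:
send_rows([
  {"hand":-1,"slide":[0,0,0],"spin":0.14},
  {"hand":-1,"slide":[0,0,0],"spin":0.14},
  {"hand":-1,"slide":[0,0,0],"spin":0.14},
  {"hand":-1,"slide":[0,0,0],"spin":0.14},
  {"hand":-1,"slide":[0,0,0],"spin":0.14},
  {"hand":-1,"slide":[0,0,0],"spin":0.14},
  {"hand":-1,"slide":[0,0,0],"spin":0.14},
  {"hand":-1,"slide":[0,0,0],"spin":0},
])

```text
time: 7.25
tool_pos: [0.4608, 0.1551, 0.2699]
tool_rot: [0.709, 1.548, 0.322]
contact_force: [0.0, 0.2, -2.3]
opening: 0.0238
```

```bash
python3 - <<'E'
from h import *
goto(.514,.338,.26,-23.8)
E
```

```text
t 7.25 pos [0.4608 0.1551 0.2699] yaw -22.17 tilt [ 0.0216  0.0072 -0.9997] F [ 0.03  0.23 -2.34] op 0.0238
slide [ 12.3 189.3 -19.9] spin 0.0285 q6 -1.02
```

Call:
send_rows([
  {"hand":-1,"slide":[0,27,-2],"spin":0.014},
  {"hand":-1,"slide":[0,27,-2],"spin":0.014},
  {"hand":-1,"slide":[0,27,-3],"spin":0},
  {"hand":-1,"slide":[0,27,-3],"spin":0},
  {"hand":-1,"slide":[0,27,-3],"spin":0},
  {"hand":-1,"slide":[0,27,-3],"spin":0},
  {"hand":-1,"slide":[0,27,-3],"spin":0},
  {"hand":-1,"slide":[0,0,0],"spin":0},
])

```text
time: 8.05
tool_pos: [0.5175, 0.3423, 0.2713]
tool_rot: [0.633, 1.55, 0.249]
contact_force: [0.3, -0.1, -2.8]
opening: 0.0238
```

```bash
python3 - <<'E'
from meas import *
goto(.514,.338,.26,-24.2)
for cam in ("top","scene"):
    p=vision.read_camera(cam); W=cloud(p); X,Y,Z=W[...,0],W[...,1],W[...,2]
    m=(np.hypot(X-.5688,Y-.3142)<.06)&(Z>.145)&(Z<.18); bar(W[m],"loop")
    cv2.imwrite(f"pics/{cam}3.png",cv2.resize(p["pixels"][60:260,110:310] if cam=="top" else p["pixels"][60:260,200:400],None,fx=3,fy=3))
p=vision.read_camera("wrist"); cv2.imwrite("pics/w3.png",p["pixels"])
E
```

```text
t 8.05 pos [0.5175 0.3423 0.2713] yaw -22.02 tilt [ 0.0202  0.0051 -0.9998] F [ 0.34 -0.08 -2.78] op 0.0238
slide [11.2 -5.4 -1.8] spin 0.038 q6 -0.72
loop n 38 mean [0.562  0.2999 0.1662] rect ((562.2772216796875, 300.1807861328125), (56.21973419189453, 6.293557167053223), 64.60057067871094) dir deg -115.3 zmed 0.1668
loop n 106 mean [0.5689 0.3119 0.1629] rect ((568.5598754882812, 313.985595703125), (90.43456268310547, 8.834750175476074), 66.25328826904297) dir deg -114.3 zmed 0.1655
```

View pics/scene3.png

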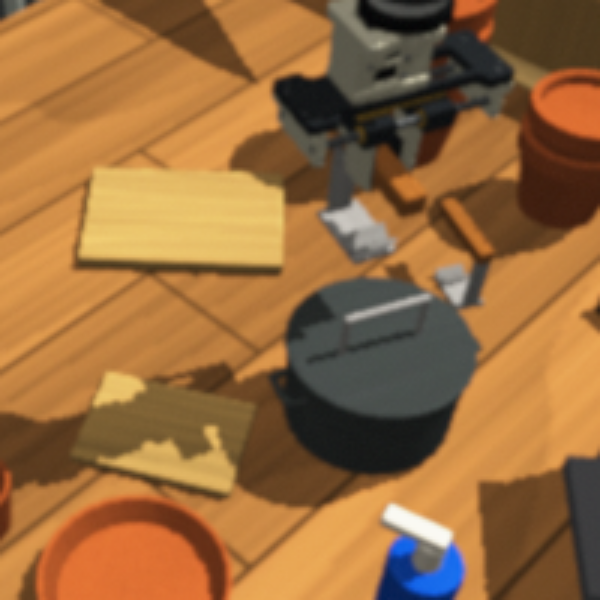

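View pics/w3.png

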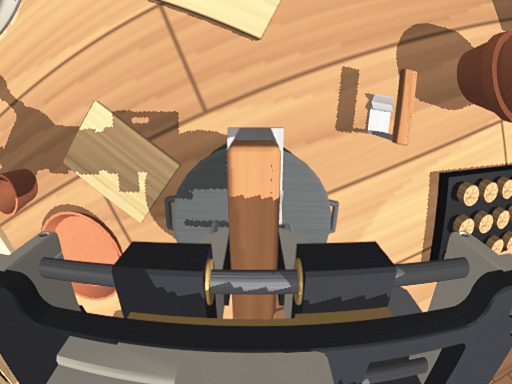

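Call:
send_rows([
  {"hand":-1,"slide":[12,-3,-1],"spin":0.019},
  {"hand":-1,"slide":[12,-3,-1],"spin":0.019},
  {"hand":-1,"slide":[12,0,0],"spin":0},
  {"hand":-1,"slide":[12,0,0],"spin":0},
  {"hand":-1,"slide":[8,0,0],"spin":0},
  {"hand":-1,"slide":[0,0,0],"spin":0},
])

```text
time: 8.8
tool_pos: [0.5141, 0.3295, 0.2146]
tool_rot: [0.546, 1.549, 0.12]
contact_force: [-0.3, -1.1, -2.5]
opening: 0.0237
```

```bash
python3 - <<'E'
from h import *
goto(.514,.3387,.209,-24.2)
goto(.5688,.3141,.209,-24.2)
E
```

```text
t 8.8 pos [0.5141 0.3295 0.2146] yaw -24.41 tilt [ 0.0213  0.0026 -0.9998] F [-0.34 -1.09 -2.46] op 0.0237
slide [ 5.6  8.3 -4. ] spin -0.0036 q6 -0.7
t 8.8 pos [0.5141 0.3295 0.2146] yaw -24.41 tilt [ 0.0213  0.0026 -0.9998] F [-0.34 -1.09 -2.46] op 0.0237
slide [ 6.7  8.5 56. ] spin -0.0036 q6 -0.7
```

Call:
send_rows([
  {"hand":-1,"slide":[2,4,0],"spin":0},
  {"hand":-1,"slide":[3,4,0],"spin":0},
  {"hand":-1,"slide":[0,0,0],"spin":0},
])

```text
time: 9.1
tool_pos: [0.5184, 0.3377, 0.2101]
tool_rot: [0.576, 1.548, 0.151]
contact_force: [0.4, 0.4, -2.3]
opening: 0.0238
```

```bash
python3 - <<'E'
from h import *
goto(.5688,.3141,.209,-24.2)
p=vision.read_camera("scene"); cv2.imwrite("pics/s4.png",cv2.resize(p["pixels"][80:240,220:420],None,fx=4,fy=3.75))
E
```

```text
t 9.1 pos [0.5184 0.3377 0.2101] yaw -24.39 tilt [ 0.0227  0.0034 -0.9997] F [ 0.36  0.36 -2.27] op 0.0238
slide [ 2.1 -0.7 55.6] spin -0.0033 q6 -0.69
```

View pics/s4.png

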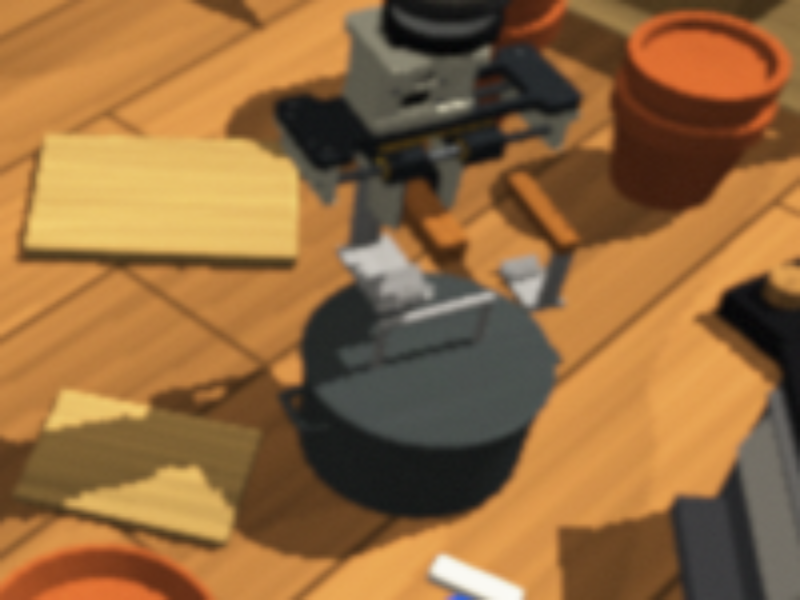

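The foot is just above the lid, behind the loop, and lined up. I'm sliding it in.

Call:
send_rows([
  {"hand":-1,"slide":[0,0,8],"spin":0},
  {"hand":-1,"slide":[0,0,8],"spin":0},
  {"hand":-1,"slide":[0,0,8],"spin":0},
  {"hand":-1,"slide":[0,0,8],"spin":0},
  {"hand":-1,"slide":[0,0,0],"spin":0},
])

```text
time: 9.65
tool_pos: [0.5511, 0.323, 0.2119]
tool_rot: [0.575, 1.545, 0.15]
contact_force: [0.7, -0.2, -2.1]
opening: 0.0239
```

```bash
python3 - <<'E'
from h import *
goto(.5688,.3141,.209,-24.2)
E
```

```text
t 9.65 pos [0.5511 0.323  0.2119] yaw -24.39 tilt [ 0.0252  0.0038 -0.9997] F [ 0.68 -0.17 -2.11] op 0.0239
slide [ 3.3 -0.9 19.7] spin -0.0032 q6 -0.73
```

Call:
send_rows([
  {"hand":-1,"slide":[1,0,6],"spin":0},
  {"hand":-1,"slide":[1,0,6],"spin":0},
  {"hand":-1,"slide":[1,0,6],"spin":0},
  {"hand":-1,"slide":[0,0,1],"spin":0},
  {"hand":-1,"slide":[0,0,0],"spin":0},
])

```text
time: 10.15
tool_pos: [0.5701, 0.3141, 0.2086]
tool_rot: [0.576, 1.546, 0.149]
contact_force: [-0.5, 0.5, -2.3]
opening: 0.0239
```

```bash
python3 - <<'E'
from h import *
goto(.5688,.3141,.2325,-24.2)
p=vision.read_camera("scene"); cv2.imwrite("pics/s5.png",cv2.resize(p["pixels"][80:240,220:420],None,fx=4,fy=3.75))
E
```

```text
t 10.15 pos [0.5701 0.3141 0.2086] yaw -24.42 tilt [ 0.0243  0.0037 -0.9997] F [-0.5   0.5  -2.34] op 0.0239
slide [-23.9  -0.3  -0.7] spin -0.0039 q6 -0.75
```

View pics/s5.png

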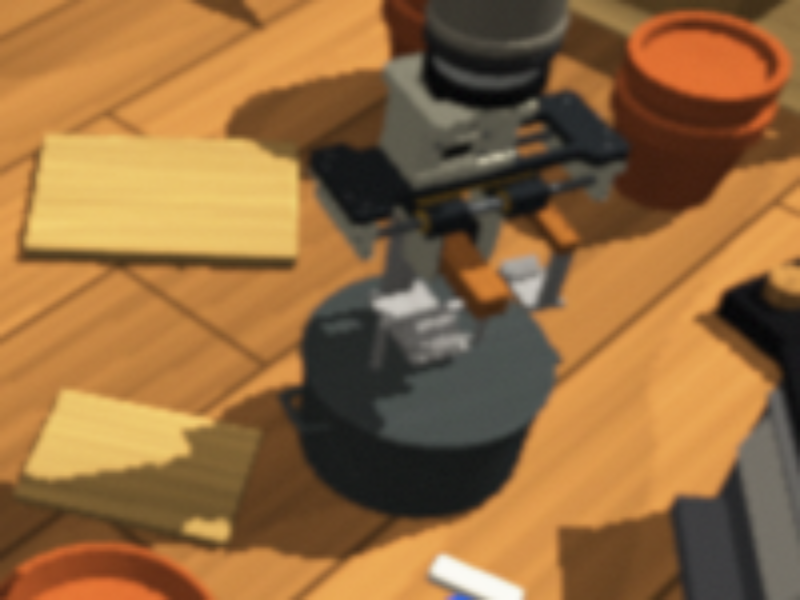

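The bar lies over the hook trough between the uprights, so I lift.

Call:
send_rows([
  {"hand":-1,"slide":[-8,0,0],"spin":0},
  {"hand":-1,"slide":[-8,0,0],"spin":0},
  {"hand":-1,"slide":[-4,0,0],"spin":0},
  {"hand":-1,"slide":[-4,0,0],"spin":0},
  {"hand":-1,"slide":[-4,0,0],"spin":0},
  {"hand":-1,"slide":[-4,0,0],"spin":0},
  {"hand":-1,"slide":[-4,0,0],"spin":0},
  {"hand":-1,"slide":[0,0,0],"spin":0},
])

```text
time: 11.0
tool_pos: [0.5674, 0.3144, 0.2465]
tool_rot: [0.54, 1.55, 0.115]
contact_force: [-0.2, -0.7, -5.5]
opening: 0.0238
```

```bash
python3 - <<'E'
from h import *
goto(.5688,.3141,.28,-24.2)
p=vision.read_camera("scene"); cv2.imwrite("pics/s6.png",cv2.resize(p["pixels"][80:240,220:420],None,fx=4,fy=3.75))
E
```

```text
t 11.0 pos [0.5674 0.3144 0.2465] yaw -24.35 tilt [ 0.0207  0.0024 -0.9998] F [-0.2  -0.7  -5.54] op 0.0238
slide [-33.4   0.7   2. ] spin -0.0026 q6 -0.75
```

View pics/s6.png

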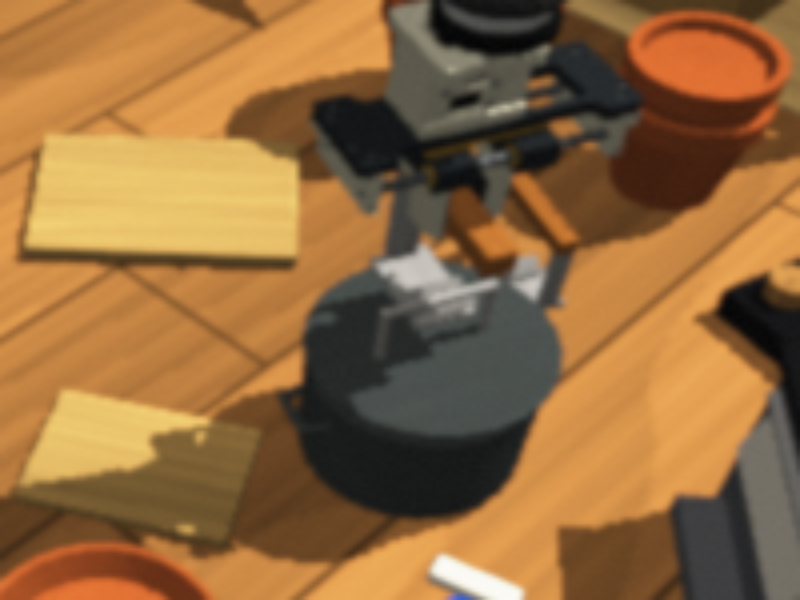

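The lid hangs level, and the weight went up by about 3.5 N. Lifting further, then carrying it to the saucer.

Call:
send_rows([
  {"hand":-1,"slide":[-7,0,0],"spin":0},
  {"hand":-1,"slide":[-7,0,0],"spin":0},
  {"hand":-1,"slide":[-7,0,0],"spin":0},
  {"hand":-1,"slide":[-7,0,0],"spin":0},
  {"hand":-1,"slide":[-7,0,0],"spin":0},
  {"hand":-1,"slide":[-7,0,0],"spin":0},
  {"hand":-1,"slide":[0,0,0],"spin":0},
  {"hand":-1,"slide":[0,0,0],"spin":0},
])

```text
time: 11.85
tool_pos: [0.5665, 0.3142, 0.2922]
tool_rot: [0.534, 1.55, 0.109]
contact_force: [0.2, 0.9, -5.7]
opening: 0.0238
```

Call:
send_rows([
  {"hand":-1,"slide":[0,0,0],"spin":0},
  {"hand":-1,"slide":[0,0,0],"spin":0},
])

```text
time: 12.05
tool_pos: [0.5663, 0.3141, 0.2917]
tool_rot: [0.52, 1.551, 0.095]
contact_force: [0.1, -0.1, -5.3]
opening: 0.0238
```

```bash
python3 - <<'E'
from meas import *
goto(.555,-.005,.285,-24.2)
for cam in ("top","scene"):
    p=vision.read_camera(cam); W=cloud(p); X,Y,Z=W[...,0],W[...,1],W[...,2]
    # lid top plane
    m=(np.hypot(X-.5688,Y-.3142)<.1)&(Z>.14)&(Z<.20); q=W[m]
    A=np.c_[q[:,:2]-q[:,:2].mean(0),np.ones(len(q))]
    w=np.ones(len(q),bool)
    for _ in range(8):
        c=np.linalg.lstsq(A[w],q[w,2],rcond=None)[0]; w=abs(q[:,2]-A@c)<.006
    print(cam,len(q),w.sum(),c.round(3))
E
```

```text
t 12.05 pos [0.5663 0.3141 0.2917] yaw -24.35 tilt [ 0.0198  0.0019 -0.9998] F [ 0.08 -0.14 -5.33] op 0.0238
slide [   5.8 -295.4  121.1] spin -0.0026 q6 -0.75
top 811 735 [0.017 0.026 0.175]
scene 2178 2141 [0.013 0.018 0.176]
```

Call:
send_rows([
  {"hand":-1,"slide":[0,-5,2],"spin":0},
  {"hand":-1,"slide":[0,-10,4],"spin":0},
  {"hand":-1,"slide":[0,-16,7],"spin":0},
  {"hand":-1,"slide":[0,-17,7],"spin":0},
  {"hand":-1,"slide":[0,-17,7],"spin":0},
  {"hand":-1,"slide":[0,-17,7],"spin":0},
  {"hand":-1,"slide":[0,-17,7],"spin":0},
  {"hand":-1,"slide":[0,-17,7],"spin":0},
])

```text
time: 12.95
tool_pos: [0.5606, 0.1774, 0.2908]
tool_rot: [0.374, 1.552, -0.051]
contact_force: [-0.7, -1.0, -5.4]
opening: 0.0238
```

Call:
send_rows([
  {"hand":-1,"slide":[0,-17,7],"spin":0},
  {"hand":-1,"slide":[0,-17,7],"spin":0},
  {"hand":-1,"slide":[0,-17,7],"spin":0},
  {"hand":-1,"slide":[0,-17,7],"spin":0},
  {"hand":-1,"slide":[0,-17,7],"spin":0},
  {"hand":-1,"slide":[0,-16,6],"spin":0},
  {"hand":-1,"slide":[0,-10,4],"spin":0},
  {"hand":-1,"slide":[0,-5,2],"spin":0},
])

```text
time: 13.75
tool_pos: [0.5509, 0.0338, 0.2932]
tool_rot: [0.173, 1.549, -0.262]
contact_force: [0.5, 0.1, -6.0]
opening: 0.0237
```

```bash
python3 - <<'E'
from h import *
goto(.555,-.005,.285,-24.2)
E
```

```text
t 13.75 pos [0.5509 0.0338 0.2932] yaw -24.91 tilt [ 0.0214 -0.0057 -0.9998] F [ 0.5   0.05 -6.  ] op 0.0237
slide [  8.5 -33.5  19.9] spin -0.0124 q6 -1.21
```

Call:
send_rows([
  {"hand":-1,"slide":[0,-9,5],"spin":0},
  {"hand":-1,"slide":[0,-9,5],"spin":0},
  {"hand":-1,"slide":[0,-8,5],"spin":0},
  {"hand":-1,"slide":[0,-4,3],"spin":0},
  {"hand":-1,"slide":[0,0,0],"spin":0},
  {"hand":-1,"slide":[0,0,0],"spin":0},
])

```text
time: 14.35
tool_pos: [0.5548, -0.0041, 0.2936]
tool_rot: [0.203, 1.548, -0.232]
contact_force: [0.6, -0.0, -6.0]
opening: 0.0236
```

```bash
cat > lidm.py <<'E'
from meas import *
def lidm(cx,cy,z0,z1):
  for cam in ("top","scene"):
    p=vision.read_camera(cam); W=cloud(p); X,Y,Z=W[...,0],W[...,1],W[...,2]
    m=(np.hypot(X-cx,Y-cy)<.13)&(Z>z0)&(Z<z1); q=W[m]
    A=np.c_[q[:,:2]-[cx,cy],np.ones(len(q))]; w=np.ones(len(q),bool)
    for _ in range(8):
        c=np.linalg.lstsq(A[w],q[w,2],rcond=None)[0]; w=abs(q[:,2]-A@c)<.005
    q=q[w]; xy=q[:,:2]
    # edge: fit circle of r=94 to hull pts robustly
    from scipy.optimize import least_squares
    h=cv2.convexHull((xy*1000).astype(np.float32))[:,0]/1000.
    f=least_squares(lambda a:np.hypot(h[:,0]-a[0],h[:,1]-a[1])-.094,[cx,cy],loss="soft_l1",f_scale=.002)
    print(cam,len(q),"plane",c.round(3),"centre r94",f.x.round(4),"rms",np.sqrt(np.mean(f.fun**2)).round(4))
    cv2.imwrite(f"pics/{cam}_lid.png",cv2.resize(p["pixels"][100:250,180:380] if cam=="top" else p["pixels"][150:330,150:350],None,fx=3,fy=3))
E
python3 - <<'E'
from lidm import *
goto(.555,-.005,.285,-24.2)
lidm(.555,-.005,.14,.2)
E
```

```text
t 14.35 pos [ 0.5548 -0.0041  0.2936] yaw -24.93 tilt [ 0.0218 -0.0052 -0.9997] F [ 0.59 -0.05 -5.99] op 0.0236
slide [ 8.6 -0.8  0.3] spin -0.0127 q6 -1.28
top 467 plane [0.006 0.011 0.177] centre r94 [ 0.5594 -0.0033] rms 0.0074
scene 3163 plane [0.004 0.015 0.178] centre r94 [ 0.5572 -0.0032] rms 0.0007
```

View pics/scene_lid.png

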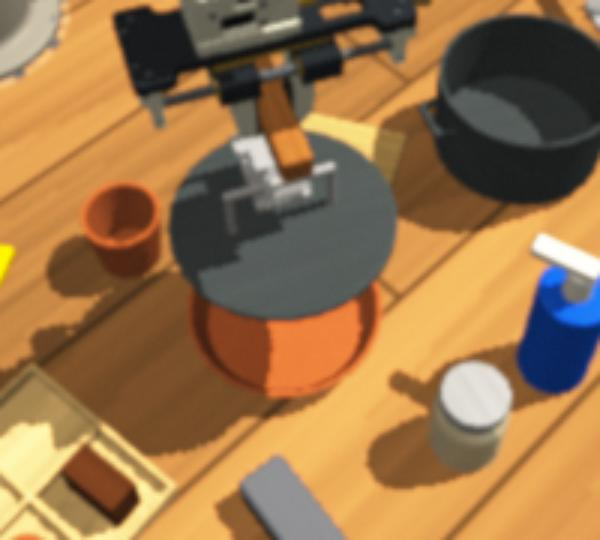

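The lid is level above the saucer, and the pot is open. Lowering in stages.

Call:
send_rows([
  {"hand":-1,"slide":[10,-1,-2],"spin":0},
  {"hand":-1,"slide":[12,-1,-1],"spin":0},
  {"hand":-1,"slide":[12,0,0],"spin":0},
  {"hand":-1,"slide":[12,0,0],"spin":0},
  {"hand":-1,"slide":[12,0,0],"spin":0},
  {"hand":-1,"slide":[12,0,0],"spin":0},
  {"hand":-1,"slide":[12,0,0],"spin":0},
  {"hand":-1,"slide":[4,0,0],"spin":0},
])

```text
time: 15.25
tool_pos: [0.5506, -0.0015, 0.2001]
tool_rot: [0.229, 1.551, -0.201]
contact_force: [-0.6, 0.4, -6.1]
opening: 0.0237
```

```bash
python3 - <<'E'
from lidm import *
goto(.552,-.006,.154,-24.9)
lidm(.555,-.005,.055,.12)
E
```

```text
t 15.25 pos [ 0.5506 -0.0015  0.2001] yaw -24.64 tilt [ 0.0192 -0.0039 -0.9998] F [-0.59  0.37 -6.12] op 0.0237
slide [46.1 -3.7  2.3] spin 0.0046 q6 -1.28
top 380 plane [0.009 0.016 0.084] centre r94 [ 0.5551 -0.0006] rms 0.0089
scene 2770 plane [-0.005  0.019  0.084] centre r94 [ 0.5521 -0.0006] rms 0.0008
```

Call:
send_rows([
  {"hand":-1,"slide":[6,-2,2],"spin":0},
  {"hand":-1,"slide":[6,-2,2],"spin":0},
  {"hand":-1,"slide":[6,-1,0],"spin":0},
  {"hand":-1,"slide":[6,0,0],"spin":0},
  {"hand":-1,"slide":[5,0,0],"spin":0},
  {"hand":-1,"slide":[0,0,0],"spin":0},
])

```text
time: 15.95
tool_pos: [0.5543, -0.0087, 0.1711]
tool_rot: [0.238, 1.547, -0.192]
contact_force: [0.3, 0.5, -6.6]
opening: 0.0233
```

```bash
python3 - <<'E'
from lidm import *
goto(.553,-.006,.154,-24.9)
lidm(.555,-.005,.03,.075)
E
```

```text
t 15.95 pos [ 0.5543 -0.0087  0.1711] yaw -24.65 tilt [ 0.0235 -0.0046 -0.9997] F [ 0.27  0.52 -6.57] op 0.0233
slide [17.1  1.8 -2.7] spin 0.0044 q6 -1.29
top 370 plane [0.015 0.006 0.055] centre r94 [ 0.5586 -0.0087] rms 0.0112
scene 2721 plane [-0.001  0.018  0.056] centre r94 [ 0.5566 -0.0078] rms 0.0006
```

Call:
send_rows([
  {"hand":-1,"slide":[2,2,-2],"spin":0},
  {"hand":-1,"slide":[4,0,0],"spin":0},
  {"hand":-1,"slide":[4,0,0],"spin":0},
  {"hand":-1,"slide":[4,0,0],"spin":0},
  {"hand":-1,"slide":[4,0,0],"spin":0},
  {"hand":-1,"slide":[2,0,0],"spin":0},
  {"hand":-1,"slide":[0,0,0],"spin":0},
])

```text
time: 16.75
tool_pos: [0.5555, -0.0058, 0.1519]
tool_rot: [0.252, 1.541, -0.178]
contact_force: [0.6, -0.1, -1.7]
opening: 0.0236
```

```bash
python3 - <<'E'
from lidm import *
goto(.553,-.006,.131,-24.9)
lidm(.555,-.005,.02,.065)
E
```

```text
t 16.75 pos [ 0.5555 -0.0058  0.1519] yaw -24.62 tilt [ 0.029  -0.0052 -0.9996] F [ 0.57 -0.12 -1.69] op 0.0236
slide [20.9 -1.4 -2.8] spin 0.0048 q6 -1.29
top 368 plane [ 0.015 -0.013  0.039] centre r94 [ 0.5594 -0.006 ] rms 0.0065
scene 2626 plane [0.    0.    0.039] centre r94 [ 0.5571 -0.0054] rms 0.0006
```

Call:
send_rows([
  {"hand":-1,"slide":[5,0,0],"spin":0},
  {"hand":-1,"slide":[6,0,0],"spin":0},
  {"hand":-1,"slide":[6,0,0],"spin":0},
  {"hand":-1,"slide":[3,0,0],"spin":0},
  {"hand":-1,"slide":[0,0,0],"spin":0},
])

```text
time: 17.35
tool_pos: [0.5567, -0.0061, 0.1311]
tool_rot: [0.253, 1.539, -0.176]
contact_force: [0.2, 0.3, -2.7]
opening: 0.0237
```

```bash
python3 - <<'E'
from lidm import *
goto(.5555,-.0058,.131,-24.9)
lidm(.555,-.005,.02,.065)
E
```

```text
t 17.35 pos [ 0.5567 -0.0061  0.1311] yaw -24.63 tilt [ 0.0309 -0.0055 -0.9995] F [ 0.2   0.33 -2.69] op 0.0237
slide [ 0.1 -0.3 -1.2] spin 0.0047 q6 -1.29
top 354 plane [-0.021  0.001  0.037] centre r94 [ 0.5589 -0.0062] rms 0.0027
scene 2498 plane [-0.001  0.001  0.039] centre r94 [ 0.5573 -0.0057] rms 0.0009
```

View pics/scene_lid.png

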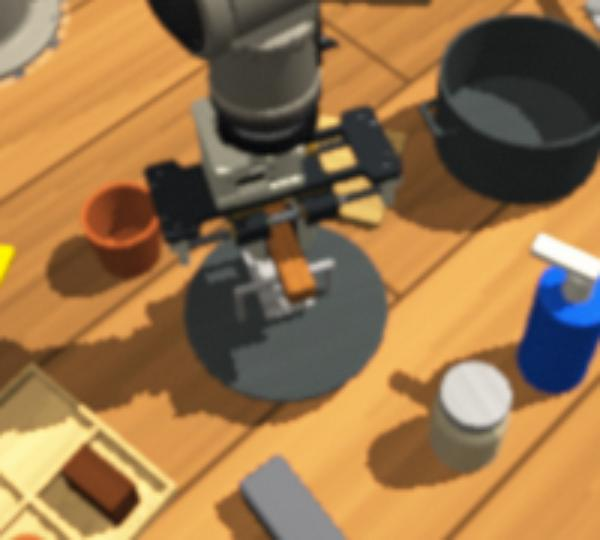

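The lid sits flat and centred on the saucer. Backing the lifter out.

Call:
send_rows([
  {"hand":-1,"slide":[0,0,-8],"spin":0},
  {"hand":-1,"slide":[0,0,-8],"spin":0},
  {"hand":-1,"slide":[-1,0,-8],"spin":0},
  {"hand":-1,"slide":[0,0,-8],"spin":0},
  {"hand":-1,"slide":[-1,0,-8],"spin":0},
  {"hand":-1,"slide":[0,0,-8],"spin":0},
  {"hand":-1,"slide":[0,0,-8],"spin":0},
  {"hand":-1,"slide":[0,0,0],"spin":0},
])

```text
time: 18.25
tool_pos: [0.5008, 0.0198, 0.1329]
tool_rot: [0.26, 1.538, -0.169]
contact_force: [-0.2, 0.3, -1.4]
opening: 0.0239
```

Call:
send_rows([
  {"hand":-1,"slide":[-10,0,0],"spin":0},
  {"hand":-1,"slide":[-15,0,0],"spin":0},
  {"hand":-1,"slide":[-15,0,0],"spin":0},
  {"hand":-1,"slide":[-15,0,0],"spin":0},
  {"hand":-1,"slide":[-15,0,0],"spin":0},
  {"hand":-1,"slide":[-10,0,0],"spin":0},
  {"hand":-1,"slide":[-5,0,0],"spin":0},
  {"hand":-1,"slide":[0,0,0],"spin":0},
])

```text
time: 19.05
tool_pos: [0.4999, 0.0195, 0.2253]
tool_rot: [0.258, 1.533, -0.172]
contact_force: [0.0, 0.0, -2.7]
opening: 0.0238
```

```bash
python3 - <<'E'
from lidm import *
goto(.468,.157,.2,36.3)
lidm(.555,-.005,.02,.065)
for cam in ("top","scene"):
    p=vision.read_camera(cam); 
    for d in vision.cut_out(p,"board"):
        W=cloud(p); q=W[d["mask"]]; q=q[(abs(q[:,2]-.012)<.006)]
        print(cam,round(d["conf"],2),cv2.minAreaRect((q[:,:2]*1000).astype(np.float32)))
    cv2.imwrite(f"pics/{cam}7.png",p["pixels"])
E
```

```text
t 19.05 pos [0.4999 0.0195 0.2253] yaw -24.64 tilt [ 0.0371 -0.0064 -0.9993] F [ 0.03  0.04 -2.7 ] op 0.0238
slide [ 23.3 111.5 -87.2] spin -1.0636 q6 -1.25
top 531 plane [-0.037  0.002  0.041] centre r94 [ 0.5553 -0.0063] rms 0.0102
scene 3081 plane [-0.001  0.001  0.039] centre r94 [ 0.557  -0.0057] rms 0.0008
top 0.92 ((440.7341003417969, 144.04916381835938), (170.5526885986328, 122.85958099365234), 29.474498748779297)
top 0.8 ((276.7282409667969, -242.00111389160156), (170.67327880859375, 121.37403106689453), 33.82419967651367)
top 0.73 ((215.0675506591797, 394.7134094238281), (248.259033203125, 178.82244873046875), 41.62421798706055)
top 0.49 ((644.4431762695312, -20.918872833251953), (116.06465911865234, 14.518219947814941), 79.90704345703125)
scene 0.86 ((235.76316833496094, 412.23175048828125), (187.09898376464844, 179.5521240234375), 41.823909759521484)
scene 0.66 ((276.8160095214844, -242.4235076904297), (170.35958862304688, 121.74637603759766), 34.800777435302734)
scene 0.55 ((441.1629333496094, 143.52099609375), (168.55130004882812, 120.7144775390625), 29.11324119567871)
```

View pics/scene7.png

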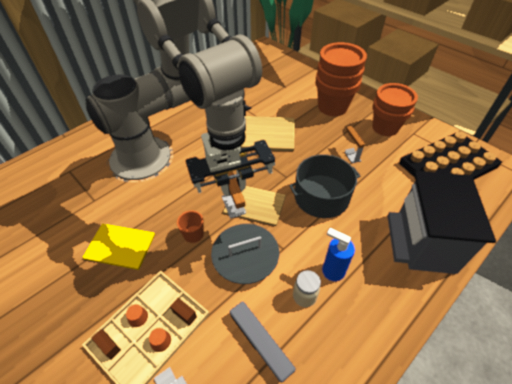

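Call:
send_rows([
  {"hand":-1,"slide":[0,10,-10],"spin":-0.14},
  {"hand":-1,"slide":[0,10,-10],"spin":-0.14},
  {"hand":-1,"slide":[0,20,-3],"spin":-0.14},
  {"hand":-1,"slide":[0,20,0],"spin":-0.14},
  {"hand":-1,"slide":[0,20,0],"spin":-0.14},
  {"hand":-1,"slide":[0,10,0],"spin":-0.14},
  {"hand":-1,"slide":[0,0,0],"spin":-0.14},
  {"hand":-1,"slide":[0,0,0],"spin":0},
])

```text
time: 20.15
tool_pos: [0.4794, 0.1184, 0.2189]
tool_rot: [-0.808, 1.543, -0.22]
contact_force: [-0.0, 0.0, -2.0]
opening: 0.0236
```

```bash
python3 - <<'E'
from h import *
goto(.459,.154,.13,36)
E
```

```text
t 20.15 pos [0.4794 0.1184 0.2189] yaw 33.7 tilt [ 0.0269 -0.006  -0.9996] F [-0.04  0.04 -2.04] op 0.0236
slide [88.1 42.7  1.1] spin -0.0402 q6 -2.06
```

Call:
send_rows([
  {"hand":-1,"slide":[0,15,0],"spin":-0.02},
  {"hand":-1,"slide":[0,15,0],"spin":-0.02},
  {"hand":-1,"slide":[15,12,0],"spin":0},
  {"hand":-1,"slide":[18,0,0],"spin":0},
  {"hand":-1,"slide":[18,0,0],"spin":0},
  {"hand":-1,"slide":[18,0,0],"spin":0},
  {"hand":-1,"slide":[12,0,0],"spin":0},
  {"hand":-1,"slide":[0,0,0],"spin":0},
])

```text
time: 20.95
tool_pos: [0.4518, 0.1594, 0.1345]
tool_rot: [-0.767, 1.544, -0.15]
contact_force: [-0.6, 0.1, -2.1]
opening: 0.0235
```

```bash
python3 - <<'E'
from h import *
goto(.459,.154,.0945,36)
p=vision.read_camera("scene"); cv2.imwrite("pics/s8.png",cv2.resize(p["pixels"][110:270,180:380],None,fx=4,fy=3.75))
E
```

```text
t 20.95 pos [0.4518 0.1594 0.1345] yaw 35.34 tilt [ 0.0263 -0.004  -0.9996] F [-0.62  0.08 -2.08] op 0.0235
slide [40.2 -7.8  2. ] spin -0.0116 q6 -2.0
```

View pics/s8.png

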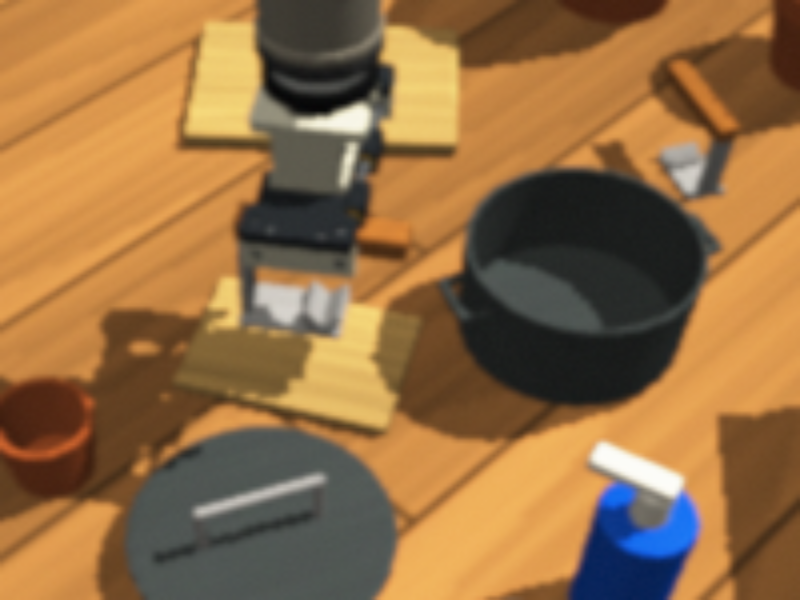

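Call:
send_rows([
  {"hand":-1,"slide":[8,-4,1],"spin":0},
  {"hand":-1,"slide":[8,-4,1],"spin":0},
  {"hand":-1,"slide":[8,0,0],"spin":0},
  {"hand":-1,"slide":[6,0,0],"spin":0},
  {"hand":-1,"slide":[4,0,0],"spin":0},
  {"hand":-1,"slide":[0,0,0],"spin":0},
])

```text
time: 21.6
tool_pos: [0.461, 0.1542, 0.1007]
tool_rot: [-0.709, 1.539, -0.094]
contact_force: [0.5, 0.1, -1.6]
opening: 0.0233
```

```bash
python3 - <<'E'
from h import *
goto(.459,.154,.094,36)
E
```

```text
t 21.6 pos [0.461  0.1542 0.1007] yaw 35.26 tilt [ 0.0313 -0.0029 -0.9995] F [ 0.47  0.09 -1.58] op 0.0233
slide [ 6.6  1.2 -1.9] spin -0.0129 q6 -2.01
```

Call:
send_rows([
  {"hand":-1,"slide":[3,0,0],"spin":0},
  {"hand":-1,"slide":[2,0,0],"spin":0},
  {"hand":-1,"slide":[1,0,0],"spin":0},
  {"hand":-1,"slide":[0,0,0],"spin":0},
])

```text
time: 22.0
tool_pos: [0.4615, 0.1543, 0.0946]
tool_rot: [-0.701, 1.539, -0.086]
contact_force: [0.3, -0.5, -1.7]
opening: 0.0237
```

```bash
python3 - <<'E'
from h import *
goto(.459,.154,.093,36)
E
```

```text
t 22.0 pos [0.4615 0.1543 0.0946] yaw 35.26 tilt [ 0.032  -0.0028 -0.9995] F [ 0.3  -0.51 -1.68] op 0.0237
slide [ 1.5  1.2 -2.2] spin -0.013 q6 -2.01
```

Call:
send_rows([
  {"hand":-1,"slide":[1,0,0],"spin":0},
  {"hand":-1,"slide":[1,0,0],"spin":0},
  {"hand":-1,"slide":[1,0,0],"spin":0},
  {"hand":-1,"slide":[0,0,0],"spin":0},
])

```text
time: 22.4
tool_pos: [0.4624, 0.1545, 0.0939]
tool_rot: [-0.683, 1.536, -0.067]
contact_force: [-0.1, -0.2, -3.0]
opening: 0.0235
```

```bash
python3 - <<'E'
from h import *
goto(.459,.154,.093,36)
E
```

```text
t 22.4 pos [0.4624 0.1545 0.0939] yaw 35.28 tilt [ 0.0349 -0.0023 -0.9994] F [-0.06 -0.17 -3.03] op 0.0235
slide [ 0.8  1.6 -3. ] spin -0.0126 q6 -2.01
```

Call:
send_rows([
  {"hand":-1,"slide":[2,0,0],"spin":0},
  {"hand":-1,"slide":[2,0,0],"spin":0},
  {"hand":-1,"slide":[0,0,0],"spin":0},
])

```text
time: 22.7
tool_pos: [0.464, 0.1547, 0.0942]
tool_rot: [-0.654, 1.531, -0.038]
contact_force: [1.4, 0.2, -1.6]
opening: 0.0237
```

```bash
python3 - <<'E'
from h import *
goto(.459,.154,.093,36)
E
```

```text
t 22.7 pos [0.464  0.1547 0.0942] yaw 35.3 tilt [ 0.0402 -0.0015 -0.9992] F [ 1.42  0.24 -1.63] op 0.0237
slide [ 1.   2.3 -4.5] spin -0.0122 q6 -2.01
```

Call:
send_rows([
  {"hand":-0.4,"slide":[0,0,0],"spin":0},
  {"hand":-0.3,"slide":[0,0,0],"spin":0},
  {"hand":0,"slide":[0,0,0],"spin":0},
  {"hand":0.3,"slide":[0,0,0],"spin":0},
  {"hand":0.3,"slide":[0,0,0],"spin":0},
  {"hand":0.3,"slide":[0,0,0],"spin":0},
])

```text
time: 23.3
tool_pos: [0.4648, 0.1548, 0.0939]
tool_rot: [-0.649, 1.529, -0.034]
contact_force: [0.0, 0.7, -0.1]
opening: 0.0578
```

```bash
python3 - <<'E'
from h import *
goto(.459,.154,.2,36)
p=vision.read_camera("scene"); cv2.imwrite("pics/s9.png",cv2.resize(p["pixels"][110:270,180:380],None,fx=4,fy=3.75))
E
```

```text
t 23.3 pos [0.4648 0.1548 0.0939] yaw 35.3 tilt [ 0.0416 -0.0014 -0.9991] F [ 0.01  0.72 -0.1 ] op 0.0578
slide [-106.2    0.    -1.6] spin -0.0123 q6 -2.01
```

View pics/s9.png

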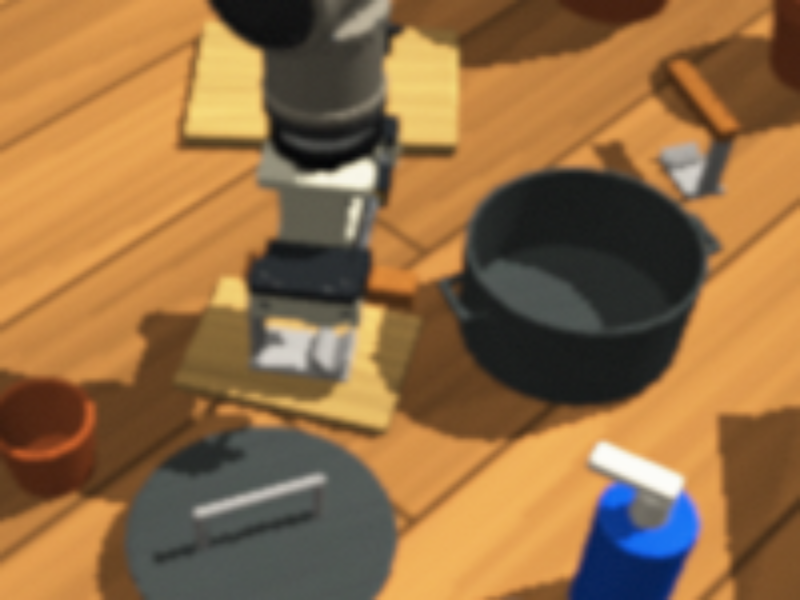

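Call:
send_rows([
  {"hand":0.5,"slide":[-15,0,0],"spin":0},
  {"hand":0.5,"slide":[-25,0,0],"spin":0},
  {"hand":0.5,"slide":[-40,0,0],"spin":0},
  {"hand":0.5,"slide":[-40,0,0],"spin":0},
  {"hand":0.5,"slide":[-20,0,0],"spin":0},
  {"hand":0.5,"slide":[0,0,0],"spin":0},
])

```text
time: 23.95
tool_pos: [0.4579, 0.1548, 0.2376]
tool_rot: [-0.671, 1.533, -0.055]
contact_force: [0.1, -0.3, 0.5]
opening: 0.0686
```

```bash
python3 - <<'E'
from lidm import *
p=vision.read_camera("scene"); cv2.imwrite("pics/s10.png",p["pixels"]); W=cloud(p)
for d in vision.cut_out(p,"block0"):
    q=W[d["mask"]]; q=q[~np.isnan(q[:,0])]; zt=np.percentile(q[:,2],95); q=q[q[:,2]>zt-.008]
    print(round(d["conf"],2),zt.round(3),q.mean(0).round(4),cv2.minAreaRect((q[:,:2]*1000).astype(np.float32)))
X,Y,Z=W[...,0],W[...,1],W[...,2]
m=(np.hypot(X-.46,Y-.154)<.08)&(Z>.105)&(Z<.15); bar(W[m],"grip")
goto(.507,-.404,.2,5.8-90)
goto(.571,-.2267,.2,9.2-90)
E
```

```text
0.85 0.05 [ 0.5726 -0.2273  0.0471] ((570.4475708007812, -227.54234313964844), (60.44462966918945, 30.189916610717773), 10.486058235168457)
0.73 0.05 [ 0.5084 -0.4044  0.0473] ((506.98028564453125, -404.60760498046875), (60.85435104370117, 29.990930557250977), 5.45634126663208)
0.68 0.072 [ 0.3925 -0.0631  0.0696] ((391.7239990234375, -63.13932800292969), (72.49065399169922, 73.71573638916016), 76.16351318359375)
grip n 432 mean [0.4673 0.1496 0.1204] rect ((463.7095947265625, 153.15814208984375), (124.66454315185547, 27.03443145751953), 35.244712829589844) dir deg 35.6 zmed 0.1232
t 24.05 pos [0.4566 0.1545 0.2347] yaw 35.28 tilt [ 0.0323 -0.003  -0.9995] F [-0.21  1.04 -0.94] op 0.0691
slide [  37.9 -484.3 -282.2] spin 2.0853 q6 -2.01
t 24.05 pos [0.4566 0.1545 0.2347] yaw 35.28 tilt [ 0.0323 -0.003  -0.9995] F [-0.21  1.04 -0.94] op 0.0691
slide [  39.5 -376.5 -127.6] spin 2.0259 q6 -2.01
```

View pics/s10.png

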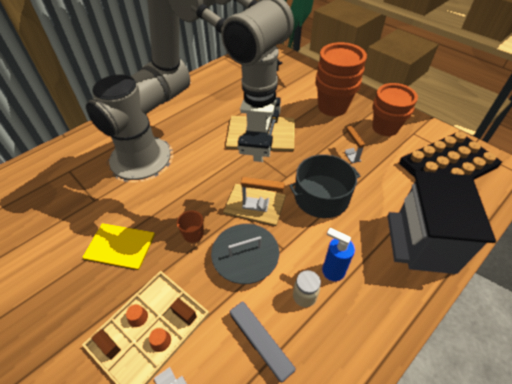

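Call:
send_rows([
  {"hand":0.1,"slide":[0,-25,-9],"spin":0},
  {"hand":0.1,"slide":[0,-45,-15],"spin":0},
  {"hand":0.1,"slide":[0,-45,-15],"spin":0},
  {"hand":0.1,"slide":[0,-45,-15],"spin":0},
  {"hand":0.1,"slide":[0,-45,-15],"spin":0},
  {"hand":0.1,"slide":[0,-45,-15],"spin":0},
  {"hand":0.1,"slide":[0,-45,-15],"spin":0},
  {"hand":0.1,"slide":[0,-45,-15],"spin":0},
])

```text
time: 24.85
tool_pos: [0.5568, -0.1945, 0.2204]
tool_rot: [0.053, 1.562, 0.678]
contact_force: [0.9, 0.0, 0.5]
opening: 0.0505
```

Call:
send_rows([
  {"hand":0.1,"slide":[0,0,0],"spin":0.14},
  {"hand":0.1,"slide":[0,0,0],"spin":0.14},
  {"hand":0.1,"slide":[0,0,0],"spin":0.14},
  {"hand":0.1,"slide":[0,0,0],"spin":0},
])

```text
time: 25.25
tool_pos: [0.5542, -0.2018, 0.2082]
tool_rot: [2.001, 1.556, 2.183]
contact_force: [-0.5, 0.3, 0.1]
opening: 0.0504
```

```bash
cat > blk.py <<'E'
from meas import *
def blocks():
  for cam in ("scene","top"):
    p=vision.read_camera(cam); W=cloud(p); X,Y,Z=W[...,0],W[...,1],W[...,2]
    for d in vision.cut_out(p,"block0"):
        q=W[d["mask"]]; q=q[~np.isnan(q[:,0])]
        if len(q)<20: continue
        zt=np.percentile(q[:,2],95); q=q[q[:,2]>zt-.008]
        r=cv2.minAreaRect((q[:,:2]*1000).astype(np.float32))
        print(cam,round(d["conf"],2),"ztop",zt.round(3),np.round(r[0],1),np.round(r[1],1),round(r[2],1))
    cv2.imwrite(f"pics/{cam}_b.png",p["pixels"])
E
python3 - <<'E'
from blk import *
goto(.571,-.227,.1,9.5)
blocks()
p=vision.read_camera("wrist"); cv2.imwrite("pics/w4.png",p["pixels"])
E
```

```text
t 25.25 pos [ 0.5542 -0.2018  0.2082] yaw 10.42 tilt [-0.0083  0.0118 -0.9999] F [-0.46  0.25  0.05] op 0.0504
slide [107.7 -29.3  12.6] spin 0.0161 q6 -2.24
scene 0.77 ztop 0.05 [ 507.2 -404.4] [60.5 29.5] 5.8
scene 0.72 ztop 0.049 [ 570.6 -227.2] [61. 30.] 9.7
scene 0.18 ztop 0.126 [464.7 152.6] [123.5  26.4] 34.9
top 0.43 ztop 0.053 [ 488.9 -330. ] [ 57.3 186.4] 12.4
```

View pics/w4.png

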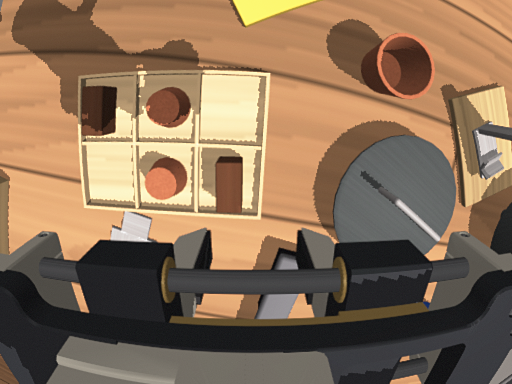

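The wrist view shows this block at (229,185), the other at (99,110), and the pot feet at (166,179) and (167,107). Going in on the nearer block.

Call:
send_rows([
  {"hand":0.1,"slide":[10,-10,4],"spin":0.008},
  {"hand":0.1,"slide":[20,-10,4],"spin":0.008},
  {"hand":0.1,"slide":[20,-9,4],"spin":0},
  {"hand":0.1,"slide":[20,0,0],"spin":0},
  {"hand":0.1,"slide":[20,0,0],"spin":0},
  {"hand":0.1,"slide":[18,0,0],"spin":0},
  {"hand":0.1,"slide":[0,0,0],"spin":0},
])

```text
time: 26.2
tool_pos: [0.5747, -0.2306, 0.0957]
tool_rot: [1.58, 1.563, 1.757]
contact_force: [-0.8, 0.0, -0.0]
opening: 0.0505
```

```bash
python3 - <<'E'
from blk import *
goto(.5705,-.2272,.026,9.5)
E
```

```text
t 26.2 pos [ 0.5747 -0.2306  0.0957] yaw 10.16 tilt [-0.0014  0.0074 -1.    ] F [-0.76  0.05 -0.03] op 0.0505
slide [69.7  3.5 -3.6] spin 0.0115 q6 -2.26
```

Call:
send_rows([
  {"hand":0.1,"slide":[10,3,-3],"spin":0.01},
  {"hand":0.1,"slide":[14,0,0],"spin":0},
  {"hand":0.1,"slide":[14,0,0],"spin":0},
  {"hand":0.1,"slide":[14,0,0],"spin":0},
  {"hand":0.1,"slide":[10,0,0],"spin":0},
  {"hand":0.1,"slide":[0,0,0],"spin":0},
])

```text
time: 26.8
tool_pos: [0.5728, -0.2289, 0.0331]
tool_rot: [0.616, 1.565, 0.783]
contact_force: [-0.6, 1.2, 0.7]
opening: 0.0501
```

```bash
python3 - <<'E'
from blk import *
goto(.5705,-.2272,.026,9.5)
E
```

```text
t 26.8 pos [ 0.5728 -0.2289  0.0331] yaw 9.56 tilt [ 0.0041  0.0041 -1.    ] F [-0.64  1.19  0.69] op 0.0501
slide [ 7.1  2.1 -2. ] spin 0.001 q6 -2.25
```

Call:
send_rows([
  {"hand":0.1,"slide":[5,2,-2],"spin":0},
  {"hand":0.1,"slide":[2,0,0],"spin":0},
  {"hand":-0.2,"slide":[0,0,0],"spin":0},
  {"hand":-0.5,"slide":[0,0,0],"spin":0},
  {"hand":-0.8,"slide":[0,0,0],"spin":0},
  {"hand":-0.8,"slide":[0,0,0],"spin":0},
  {"hand":-0.8,"slide":[0,0,0],"spin":0},
], grip_force=25)

```text
time: 27.5
tool_pos: [0.5718, -0.2278, 0.0283]
tool_rot: [0.049, 1.562, 0.216]
contact_force: [0.1, 0.0, -0.8]
opening: 0.0297
```

Call:
send_rows([
  {"hand":-0.8,"slide":[0,0,0],"spin":0},
  {"hand":-0.8,"slide":[-8,0,0],"spin":0},
  {"hand":-0.8,"slide":[-20,0,0],"spin":0},
  {"hand":-0.8,"slide":[-30,0,0],"spin":0},
  {"hand":-0.8,"slide":[-40,0,0],"spin":0},
  {"hand":-0.8,"slide":[-40,0,0],"spin":0},
  {"hand":-0.8,"slide":[-30,0,0],"spin":0},
  {"hand":-0.8,"slide":[-20,0,0],"spin":0},
])

```text
time: 28.3
tool_pos: [0.5682, -0.2272, 0.2224]
tool_rot: [1.167, 1.565, 1.334]
contact_force: [1.0, -0.8, -1.1]
opening: 0.0299
```

```bash
python3 - <<'E'
from blk import *
goto(.5688,.2841,.21,-24.2)
E
```

```text
t 28.3 pos [ 0.5682 -0.2272  0.2224] yaw 9.55 tilt [ 0.0013  0.0055 -1.    ] F [ 0.99 -0.79 -1.12] op 0.0299
slide [ 15.3 504.1  85.4] spin 0.589 q6 -2.25
```

Call:
send_rows([
  {"hand":-0.8,"slide":[0,20,4],"spin":0},
  {"hand":-0.8,"slide":[0,40,7],"spin":0},
  {"hand":-0.8,"slide":[0,45,8],"spin":0},
  {"hand":-0.8,"slide":[0,45,8],"spin":0},
  {"hand":-0.8,"slide":[0,45,8],"spin":0},
  {"hand":-0.8,"slide":[0,45,8],"spin":0},
  {"hand":-0.8,"slide":[0,45,8],"spin":0},
  {"hand":-0.8,"slide":[0,45,8],"spin":0},
])

```text
time: 29.1
tool_pos: [0.5741, 0.1119, 0.2333]
tool_rot: [-0.271, 1.554, -0.116]
contact_force: [1.0, 0.2, -0.8]
opening: 0.0294
```

```bash
python3 - <<'E'
from blk import *
goto(.574,.285,.21,9.5)
p=vision.read_camera("scene"); W=cloud(p); X,Y,Z=W[...,0],W[...,1],W[...,2]
m=(np.hypot(X-.5688,Y-.314)<.1)&(Z>.106)&(Z<.116); q=W[m][:,:2]
from scipy.optimize import least_squares
f=least_squares(lambda a:np.hypot(q[:,0]-a[0],q[:,1]-a[1])-.0875,[.569,.314],loss="soft_l1",f_scale=.002); print(len(q),f.x,np.median(abs(f.fun)))
E
```

```text
t 29.1 pos [0.5741 0.1119 0.2333] yaw 8.89 tilt [ 0.0165 -0.0019 -0.9999] F [ 1.02  0.21 -0.76] op 0.0294
slide [ 22.9 171.1  26.3] spin -0.0106 q6 -1.66
333 [0.56907074 0.31433383] 0.0013694873562270227
```

Call:
send_rows([
  {"hand":-0.8,"slide":[0,40,6],"spin":0},
  {"hand":-0.8,"slide":[0,40,6],"spin":0},
  {"hand":-0.8,"slide":[0,35,6],"spin":0},
  {"hand":-0.8,"slide":[0,25,4],"spin":0},
  {"hand":-0.8,"slide":[0,15,2],"spin":0},
  {"hand":-0.8,"slide":[0,5,0],"spin":0},
  {"hand":-0.8,"slide":[0,0,0],"spin":0},
])

```text
time: 29.85
tool_pos: [0.5699, 0.2887, 0.2368]
tool_rot: [-0.031, 1.552, 0.133]
contact_force: [0.2, -0.8, -2.0]
opening: 0.0298
```

```bash
python3 - <<'E'
from blk import *
goto(.574,.285,.06,9.5)
E
```

```text
t 29.85 pos [0.5699 0.2887 0.2368] yaw 9.43 tilt [ 0.0191  0.0026 -0.9998] F [ 0.18 -0.78 -1.97] op 0.0298
slide [176.9  -4.2   0. ] spin -0.0012 q6 -1.38
```

Call:
send_rows([
  {"hand":-0.8,"slide":[15,-4,0],"spin":0},
  {"hand":-0.8,"slide":[25,0,0],"spin":0},
  {"hand":-0.8,"slide":[25,0,0],"spin":0},
  {"hand":-0.8,"slide":[25,0,0],"spin":0},
  {"hand":-0.8,"slide":[20,0,0],"spin":0},
  {"hand":-0.8,"slide":[10,0,0],"spin":0},
  {"hand":-0.8,"slide":[0,0,0],"spin":0},
])

```text
time: 30.55
tool_pos: [0.5764, 0.2739, 0.116]
tool_rot: [-0.144, 1.548, 0.011]
contact_force: [0.4, -0.5, -0.6]
opening: 0.0299
```

```bash
python3 - <<'E'
from blk import *
goto(.574,.285,.06,9.5)
E
```

```text
t 30.55 pos [0.5764 0.2739 0.116 ] yaw 8.86 tilt [ 2.320e-02  2.000e-04 -9.997e-01] F [ 0.44 -0.48 -0.63] op 0.0299
slide [56.  11.5 -2. ] spin -0.0111 q6 -1.39
```

Call:
send_rows([
  {"hand":-0.8,"slide":[0,8,-1],"spin":0},
  {"hand":-0.8,"slide":[0,6,0],"spin":0},
  {"hand":-0.8,"slide":[12,0,0],"spin":0},
  {"hand":-0.8,"slide":[14,0,0],"spin":0},
  {"hand":-0.8,"slide":[14,0,0],"spin":0},
  {"hand":-0.8,"slide":[8,0,0],"spin":0},
  {"hand":-0.8,"slide":[0,0,0],"spin":0},
])

```text
time: 31.25
tool_pos: [0.5762, 0.2892, 0.0679]
tool_rot: [-0.08, 1.541, 0.075]
contact_force: [-0.0, -0.3, -0.7]
opening: 0.0301
```

```bash
python3 - <<'E'
from blk import *
goto(.574,.285,.057,9.5)
E
```

```text
t 31.25 pos [0.5762 0.2892 0.0679] yaw 8.86 tilt [ 0.0292  0.0022 -0.9996] F [-0.02 -0.26 -0.65] op 0.0301
slide [10.9 -3.7 -3.1] spin -0.0111 q6 -1.37
```

Call:
send_rows([
  {"hand":-0.8,"slide":[5,-4,-2],"spin":0},
  {"hand":-0.8,"slide":[5,0,-1],"spin":0},
  {"hand":-0.8,"slide":[0,0,0],"spin":0},
  {"hand":-0.1,"slide":[0,0,0],"spin":0},
  {"hand":-0.1,"slide":[0,0,0],"spin":0},
  {"hand":-0.1,"slide":[0,0,0],"spin":0},
])

```text
time: 31.85
tool_pos: [0.575, 0.2845, 0.0585]
tool_rot: [-0.059, 1.539, 0.095]
contact_force: [-0.3, -0.7, 0.9]
opening: 0.0408
```

Call:
send_rows([
  {"hand":-0.1,"slide":[-10,0,0],"spin":0},
  {"hand":-0.1,"slide":[-20,0,0],"spin":0},
  {"hand":-0.1,"slide":[-40,0,0],"spin":0},
  {"hand":-0.1,"slide":[-40,0,0],"spin":0},
  {"hand":-0.1,"slide":[-30,0,0],"spin":0},
  {"hand":-0.1,"slide":[-20,0,0],"spin":0},
  {"hand":-0.1,"slide":[0,0,0],"spin":0},
])

```text
time: 32.55
tool_pos: [0.5698, 0.2843, 0.2303]
tool_rot: [-0.026, 1.534, 0.129]
contact_force: [0.1, -0.1, 0.3]
opening: 0.0413
```

```bash
python3 - <<'E'
from blk import *
goto(.507,-.4045,.21,5.7)
blocks()
p=vision.read_camera("wrist"); cv2.imwrite("pics/w5.png",p["pixels"])
E
```

```text
t 32.55 pos [0.5698 0.2843 0.2303] yaw 8.87 tilt [ 0.0362  0.0047 -0.9993] F [ 0.07 -0.08  0.3 ] op 0.0413
slide [  14.7 -670.9 -168.9] spin 0.0553 q6 -1.38
scene 0.67 ztop 0.049 [ 507.3 -404.6] [59.7 29.9] 5.9
top 0.46 ztop 0.051 [ 506.4 -403. ] [59.6 30.8] 4.7
```

View pics/scene_b.png

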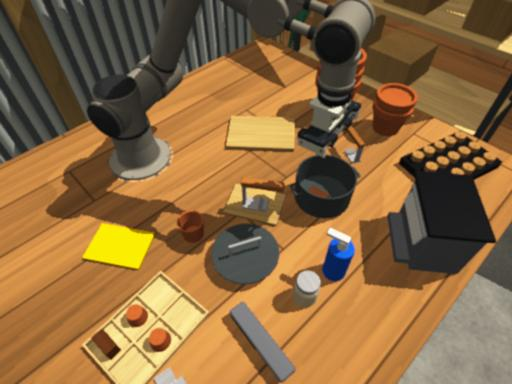

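The first block is in the pot (at pixel (318,190)). Going for the second.

Call:
send_rows([
  {"hand":0.1,"slide":[0,-25,-6],"spin":0},
  {"hand":0.1,"slide":[0,-46,-12],"spin":0},
  {"hand":0.1,"slide":[0,-46,-12],"spin":0},
  {"hand":0.1,"slide":[0,-46,-12],"spin":0},
  {"hand":0.1,"slide":[0,-46,-12],"spin":0},
  {"hand":0.1,"slide":[0,-46,-12],"spin":0},
  {"hand":0.1,"slide":[0,-46,-12],"spin":0},
  {"hand":0.1,"slide":[0,-46,-12],"spin":0},
])

```text
time: 33.6
tool_pos: [0.527, -0.0795, 0.2091]
tool_rot: [0.328, 1.566, 0.494]
contact_force: [1.1, 0.5, 0.4]
opening: 0.0506
```

Call:
send_rows([
  {"hand":0.1,"slide":[0,-46,-12],"spin":0},
  {"hand":0.1,"slide":[0,-46,-12],"spin":0},
  {"hand":0.1,"slide":[0,-46,-12],"spin":0},
  {"hand":0.1,"slide":[0,-46,-12],"spin":0},
  {"hand":0.1,"slide":[0,-40,-10],"spin":0},
  {"hand":0.1,"slide":[0,-20,-5],"spin":0},
  {"hand":0.1,"slide":[0,0,0],"spin":0},
])

```text
time: 34.3
tool_pos: [0.4967, -0.3452, 0.1962]
tool_rot: [2.18, 1.554, 2.338]
contact_force: [0.6, 0.7, -0.6]
opening: 0.0504
```

```bash
python3 - <<'E'
from blk import *
goto(.507,-.4045,.1,5.7)
E
```

```text
t 34.3 pos [ 0.4967 -0.3452  0.1962] yaw 9.03 tilt [-0.0115  0.0119 -0.9999] F [ 0.56  0.65 -0.61] op 0.0504
slide [ 95.4 -61.5   1.8] spin 0.0582 q6 -2.46
```

Call:
send_rows([
  {"hand":0.1,"slide":[0,-20,0],"spin":0.03},
  {"hand":0.1,"slide":[0,-20,0],"spin":0.03},
  {"hand":0.1,"slide":[10,-20,0],"spin":0},
  {"hand":0.1,"slide":[20,-2,0],"spin":0},
  {"hand":0.1,"slide":[20,0,0],"spin":0},
  {"hand":0.1,"slide":[20,0,0],"spin":0},
  {"hand":0.1,"slide":[15,0,0],"spin":0},
  {"hand":0.1,"slide":[0,0,0],"spin":0},
])

```text
time: 35.1
tool_pos: [0.5024, -0.3961, 0.0979]
tool_rot: [2.175, 1.535, 2.274]
contact_force: [1.2, 0.3, -0.0]
opening: 0.0501
```

```bash
python3 - <<'E'
from blk import *
goto(.507,-.4045,.026,5.7)
blocks()
E
```

```text
t 35.1 pos [ 0.5024 -0.3961  0.0979] yaw 5.68 tilt [-0.0232  0.0274 -0.9994] F [ 1.22  0.29 -0.02] op 0.0501
slide [ 71.5 -11.    5.2] spin -0.0004 q6 -2.46
scene 0.53 ztop 0.11 [604.9 239.4] [40.5  3.5] 25.3
scene 0.5 ztop 0.019 [ 537.4 -314.7] [183.3 246.2] 7.1
top 0.63 ztop 0.175 [739.  136.6] [52.9 19. ] 15.6
top 0.58 ztop 0.046 [556.7  -5.8] [182.6 182.3] 1.0
top 0.55 ztop 0.047 [ 581.1 -304.7] [33.8 39.1] 0.3
top 0.51 ztop 0.066 [573.6 283. ] [59.4 29. ] 8.5
```

Call:
send_rows([
  {"hand":0.1,"slide":[0,-6,3],"spin":0},
  {"hand":0.1,"slide":[0,-5,2],"spin":0},
  {"hand":0.1,"slide":[12,0,0],"spin":0},
  {"hand":0.1,"slide":[12,0,0],"spin":0},
  {"hand":0.1,"slide":[0,0,0],"spin":0},
])

```text
time: 35.8
tool_pos: [0.5115, -0.4107, 0.0787]
tool_rot: [2.136, 1.549, 2.234]
contact_force: [-0.3, 0.6, -0.8]
opening: 0.0502
```

```bash
python3 - <<'E'
from blk import *
goto(.507,-.4045,.026,5.7)
p=vision.read_camera("wrist"); cv2.imwrite("pics/w6.png",p["pixels"])
p=vision.read_camera("scene"); cv2.imwrite("pics/s11.png",cv2.resize(p["pixels"][250:384,60:260],None,fx=4,fy=4))
E
```

```text
t 35.8 pos [ 0.5115 -0.4107  0.0787] yaw 5.63 tilt [-0.0137  0.0175 -0.9998] F [-0.32  0.61 -0.81] op 0.0502
slide [52.9  5.6 -3.2] spin -0.0011 q6 -2.46
```

View pics/s11.png

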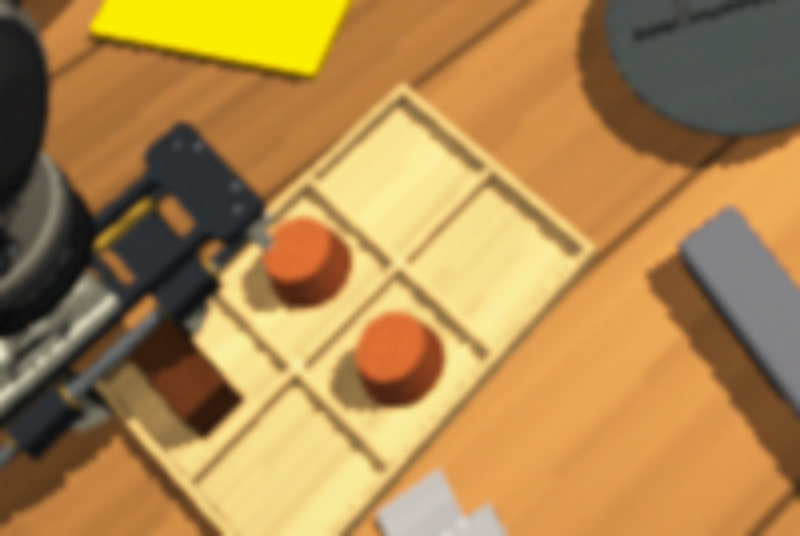

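View pics/w6.png

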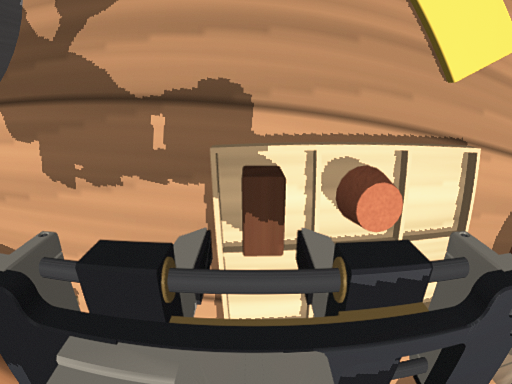

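The scene view shows the block at (185,385), and it may have shifted in its compartment. Measuring it from the wrist depth.

```bash
cat >> meas.py <<'E'
def wcloud():
    s=observe(); p=vision.read_camera("wrist"); z=p["range_z"]; v,u=np.mgrid[0:z.shape[0],0:z.shape[1]]
    a=(u-p["cx"])/p["fx"]; b=(v-p["cy"])/p["fy"]; r=np.hypot(a,b)+1e-9
    P=np.stack([a/r*np.tan(r)*z,b/r*np.tan(r)*z,z],-1); T=np.array(p["T_tool_cam"]); P=P@T[:3,:3].T+T[:3,3]
    M=R.from_euler("xyz",s["tool_rot"]).as_matrix(); W=P@M.T+s["tool_pos"]; W[z==0]=np.nan
    return p,W
E
python3 - <<'E'
from meas import *
p,W=wcloud(); im=p["pixels"].astype(int)
X,Y,Z=W[...,0],W[...,1],W[...,2]
m=(abs(Y+.40)<.06)&(abs(X-.5)<.08)&(Z>.035)&(Z<.058)&(im.sum(-1)<250)
m[240:]=m[240:]&False
q=W[m]; print(len(q),np.nanmedian(q,0).round(4),cv2.minAreaRect((q[:,:2]*1000).astype(np.float32)))
p=vision.read_camera("scene"); Ws=cloud(p); X,Y,Z=Ws[...,0],Ws[...,1],Ws[...,2]
m=(abs(Y+.40)<.06)&(abs(X-.5)<.08)&(Z>.035)&(Z<.056)&(p["pixels"].astype(int)[...,2]>p["pixels"].astype(int)[...,0]+15); q=Ws[m]
print(len(q),cv2.minAreaRect((q[:,:2]*1000).astype(np.float32)))
E
```

```text
2517 [ 0.4955 -0.405   0.0466] ((500.8065185546875, -404.6872253417969), (47.597251892089844, 29.037534713745117), 5.249952793121338)
354 ((508.8673400878906, -404.4524841308594), (56.31216049194336, 29.84299087524414), 5.7203593254089355)
```

The block hasn't moved: y = -0.4045, yaw 5.6°.

Call:
send_rows([
  {"hand":0.1,"slide":[5,5,-3],"spin":0},
  {"hand":0.1,"slide":[12,0,0],"spin":0},
  {"hand":0.1,"slide":[12,0,0],"spin":0},
  {"hand":0.1,"slide":[10,0,0],"spin":0},
  {"hand":0.1,"slide":[0,0,0],"spin":0},
])

```text
time: 36.5
tool_pos: [0.5081, -0.4054, 0.0394]
tool_rot: [2.109, 1.553, 2.208]
contact_force: [-1.4, 0.3, -0.1]
opening: 0.0504
```

```bash
python3 - <<'E'
from blk import *
goto(.507,-.4045,.027,5.7)
E
```

```text
t 36.5 pos [ 0.5081 -0.4054  0.0394] yaw 5.65 tilt [-0.0108  0.0146 -0.9998] F [-1.36  0.32 -0.15] op 0.0504
slide [12.4  0.8 -0.9] spin -0.0008 q6 -2.46
```

Call:
send_rows([
  {"hand":0.1,"slide":[8,0,0],"spin":0},
  {"hand":0.1,"slide":[4,0,0],"spin":0},
  {"hand":0.1,"slide":[0,0,0],"spin":0},
  {"hand":-0.5,"slide":[0,0,0],"spin":0},
  {"hand":-0.8,"slide":[0,0,0],"spin":0},
  {"hand":-0.8,"slide":[0,0,0],"spin":0},
  {"hand":-0.8,"slide":[0,0,0],"spin":0},
  {"hand":-0.8,"slide":[0,0,0],"spin":0},
])

```text
time: 37.3
tool_pos: [0.5084, -0.4058, 0.0268]
tool_rot: [2.096, 1.554, 2.194]
contact_force: [0.2, -0.6, -0.7]
opening: 0.0298
```

Call:
send_rows([
  {"hand":-0.8,"slide":[0,0,0],"spin":0},
  {"hand":-0.8,"slide":[-8,0,0],"spin":0},
  {"hand":-0.8,"slide":[-20,0,0],"spin":0},
  {"hand":-0.8,"slide":[-30,0,0],"spin":0},
  {"hand":-0.8,"slide":[-40,0,0],"spin":0},
  {"hand":-0.8,"slide":[-40,0,0],"spin":0},
  {"hand":-0.8,"slide":[-30,0,0],"spin":0},
  {"hand":-0.8,"slide":[-20,0,0],"spin":0},
])

```text
time: 38.1
tool_pos: [0.5088, -0.4071, 0.2211]
tool_rot: [2.146, 1.547, 2.245]
contact_force: [0.5, 0.2, -0.5]
opening: 0.0298
```

```bash
python3 - <<'E'
from blk import *
goto(.564,.345,.23,9.5)
E
```

```text
t 38.1 pos [ 0.5088 -0.4071  0.2211] yaw 5.65 tilt [-0.015   0.0188 -0.9997] F [ 0.54  0.17 -0.46] op 0.0298
slide [  4.4 743.  128.8] spin -0.0672 q6 -2.46
```

Call:
send_rows([
  {"hand":-0.8,"slide":[0,25,4],"spin":-0.01},
  {"hand":-0.8,"slide":[0,46,8],"spin":-0.01},
  {"hand":-0.8,"slide":[0,46,8],"spin":-0.01},
  {"hand":-0.8,"slide":[0,46,8],"spin":-0.01},
  {"hand":-0.8,"slide":[0,46,8],"spin":-0.01},
  {"hand":-0.8,"slide":[0,46,8],"spin":-0.01},
  {"hand":-0.8,"slide":[0,46,8],"spin":0},
  {"hand":-0.8,"slide":[0,46,8],"spin":0},
])

```text
time: 38.9
tool_pos: [0.5229, -0.051, 0.2351]
tool_rot: [1.506, 1.564, 1.656]
contact_force: [1.3, 0.3, -0.9]
opening: 0.0298
```

Call:
send_rows([
  {"hand":-0.8,"slide":[0,46,8],"spin":0},
  {"hand":-0.8,"slide":[0,46,8],"spin":0},
  {"hand":-0.8,"slide":[0,46,8],"spin":0},
  {"hand":-0.8,"slide":[0,46,8],"spin":0},
  {"hand":-0.8,"slide":[0,40,7],"spin":0},
  {"hand":-0.8,"slide":[0,20,3],"spin":0},
  {"hand":-0.8,"slide":[0,0,0],"spin":0},
])

```text
time: 39.6
tool_pos: [0.5252, 0.2129, 0.243]
tool_rot: [0.755, 1.559, 0.912]
contact_force: [0.1, -1.1, -1.3]
opening: 0.0301
```

```bash
python3 - <<'E'
from blk import *
goto(.563,.344,.23,9.5)
E
```

```text
t 39.6 pos [0.5252 0.2129 0.243 ] yaw 9.0 tilt [ 0.0073  0.0095 -0.9999] F [ 0.06 -1.1  -1.26] op 0.0301
slide [ 14.5 123.5  57.7] spin -0.0088 q6 -1.48
```

Call:
send_rows([
  {"hand":-0.8,"slide":[0,25,12],"spin":0},
  {"hand":-0.8,"slide":[0,30,14],"spin":0},
  {"hand":-0.8,"slide":[0,30,14],"spin":0},
  {"hand":-0.8,"slide":[0,25,10],"spin":0},
  {"hand":-0.8,"slide":[0,12,6],"spin":0},
  {"hand":-0.8,"slide":[0,4,2],"spin":0},
  {"hand":-0.8,"slide":[0,0,0],"spin":0},
])

```text
time: 40.3
tool_pos: [0.565, 0.345, 0.2477]
tool_rot: [0.449, 1.559, 0.603]
contact_force: [-0.6, 0.2, -0.6]
opening: 0.0297
```

```bash
python3 - <<'E'
from blk import *
goto(.563,.344,.12,9.5)
E
```

```text
t 40.3 pos [0.565  0.345  0.2477] yaw 8.79 tilt [ 0.01    0.0069 -0.9999] F [-0.63  0.25 -0.64] op 0.0297
slide [127.6  -1.4  -3.6] spin -0.0124 q6 -1.29
```

Descending in slower steps, since descent drifts toward -y.

Call:
send_rows([
  {"hand":-0.8,"slide":[15,1,0],"spin":0},
  {"hand":-0.8,"slide":[20,2,-1],"spin":0},
  {"hand":-0.8,"slide":[20,2,-1],"spin":0},
  {"hand":-0.8,"slide":[20,2,0],"spin":0},
  {"hand":-0.8,"slide":[20,2,0],"spin":0},
  {"hand":-0.8,"slide":[20,2,0],"spin":0},
  {"hand":-0.8,"slide":[10,0,0],"spin":0},
  {"hand":-0.8,"slide":[0,0,0],"spin":0},
])

```text
time: 41.1
tool_pos: [0.5648, 0.3449, 0.1232]
tool_rot: [0.193, 1.556, 0.337]
contact_force: [-0.5, -0.9, 0.3]
opening: 0.0298
```

```bash
python3 - <<'E'
from blk import *
goto(.563,.344,.06,9.5)
E
```

```text
t 41.1 pos [0.5648 0.3449 0.1232] yaw 8.24 tilt [ 0.014   0.0049 -0.9999] F [-0.49 -0.9   0.26] op 0.0298
slide [63.2 -0.9 -2.8] spin -0.0219 q6 -1.28
```

Call:
send_rows([
  {"hand":-0.8,"slide":[12,1,-2],"spin":0},
  {"hand":-0.8,"slide":[15,1,0],"spin":0},
  {"hand":-0.8,"slide":[15,1,0],"spin":0},
  {"hand":-0.8,"slide":[12,0,0],"spin":0},
  {"hand":-0.8,"slide":[6,0,0],"spin":0},
  {"hand":-0.8,"slide":[0,0,0],"spin":0},
])

```text
time: 41.7
tool_pos: [0.5656, 0.347, 0.0646]
tool_rot: [0.207, 1.548, 0.349]
contact_force: [0.2, 0.8, 0.2]
opening: 0.0299
```

```bash
python3 - <<'E'
from blk import *
goto(.563,.344,.06,9.5)
E
```

```text
t 41.7 pos [0.5656 0.347  0.0646] yaw 8.13 tilt [ 0.0211  0.0077 -0.9997] F [0.21 0.75 0.25] op 0.0299
slide [ 4.5 -2.6 -3.1] spin -0.0239 q6 -1.28
```

Call:
send_rows([
  {"hand":-0.8,"slide":[4,-2,0],"spin":0},
  {"hand":-0.8,"slide":[2,0,0],"spin":0},
  {"hand":-0.8,"slide":[0,0,0],"spin":0},
  {"hand":-0.1,"slide":[0,0,0],"spin":0},
  {"hand":-0.1,"slide":[0,0,0],"spin":0},
  {"hand":-0.1,"slide":[0,0,0],"spin":0},
])

```text
time: 42.3
tool_pos: [0.5676, 0.3454, 0.0609]
tool_rot: [0.22, 1.544, 0.362]
contact_force: [0.5, -0.1, 0.6]
opening: 0.0409
```

Call:
send_rows([
  {"hand":-0.1,"slide":[-10,0,0],"spin":0},
  {"hand":-0.1,"slide":[-20,0,0],"spin":0},
  {"hand":-0.1,"slide":[-40,0,0],"spin":0},
  {"hand":-0.1,"slide":[-40,0,0],"spin":0},
  {"hand":-0.1,"slide":[-30,0,0],"spin":0},
  {"hand":0.5,"slide":[-20,0,0],"spin":0},
  {"hand":0.5,"slide":[0,0,0],"spin":0},
])

```text
time: 43.0
tool_pos: [0.5632, 0.344, 0.2317]
tool_rot: [0.227, 1.541, 0.369]
contact_force: [-0.1, 1.0, -0.5]
opening: 0.053
```

```bash
python3 - <<'E'
from blk import *
goto(.466,.1545,.2,35.5)
p=vision.read_camera("scene"); cv2.imwrite("pics/s12.png",p["pixels"]); W=cloud(p); X,Y,Z=W[...,0],W[...,1],W[...,2]
m=(np.hypot(X-.46,Y-.154)<.08)&(Z>.105)&(Z<.15); bar(W[m],"grip")
p=vision.read_camera("top"); cv2.imwrite("pics/t12.png",p["pixels"])
E
```

```text
t 43.0 pos [0.5632 0.344  0.2317] yaw 8.15 tilt [ 0.0278  0.0108 -0.9996] F [-0.1   0.96 -0.52] op 0.053
slide [  26.9 -174.  -123.9] spin -0.4774 q6 -1.28
grip n 426 mean [0.4673 0.1497 0.1204] rect ((464.1168212890625, 151.55125427246094), (125.46137237548828, 27.045751571655273), 35.030235290527344) dir deg 35.4 zmed 0.1229
```

View pics/s12.png

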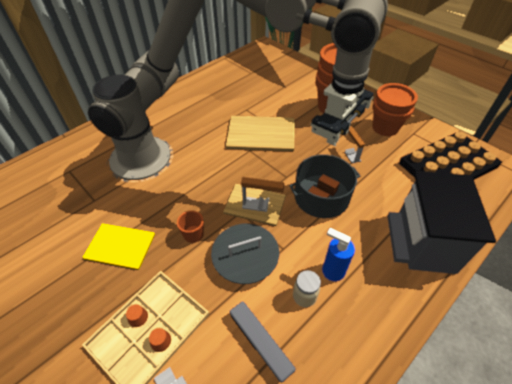

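Both blocks are in the pot (pixels (318,190) and (328,182)), and the tray holds only the feet. Back to the lifter.

Call:
send_rows([
  {"hand":0.8,"slide":[0,-20,-14],"spin":0},
  {"hand":0.8,"slide":[0,-34,-24],"spin":0},
  {"hand":0.8,"slide":[0,-34,-24],"spin":0},
  {"hand":0.8,"slide":[0,-34,-24],"spin":0},
  {"hand":0.8,"slide":[0,-28,-20],"spin":0},
  {"hand":0.8,"slide":[0,-15,-10],"spin":0},
  {"hand":0.8,"slide":[0,-5,-4],"spin":0},
  {"hand":0.8,"slide":[0,0,0],"spin":0},
])

```text
time: 43.9
tool_pos: [0.456, 0.1507, 0.2091]
tool_rot: [2.513, 1.567, 2.656]
contact_force: [-0.2, -0.3, 0.4]
opening: 0.0825
```

Call:
send_rows([
  {"hand":0.8,"slide":[0,0,0],"spin":-0.12},
  {"hand":0.8,"slide":[0,0,0],"spin":-0.12},
  {"hand":0.8,"slide":[0,0,0],"spin":-0.12},
  {"hand":0.8,"slide":[0,0,0],"spin":-0.12},
  {"hand":0.8,"slide":[0,0,0],"spin":0},
])

```text
time: 44.4
tool_pos: [0.4571, 0.1548, 0.2054]
tool_rot: [2.195, 1.562, 2.839]
contact_force: [-0.6, 0.3, 0.2]
opening: 0.0824
```

```bash
python3 - <<'E'
from blk import *
goto(.466,.154,.15,35.5)
E
```

```text
t 44.4 pos [0.4571 0.1548 0.2054] yaw 36.9 tilt [-0.0083  0.0026 -1.    ] F [-0.59  0.31  0.22] op 0.0824
slide [55.3 -6.4  7. ] spin 0.0244 q6 -2.05
```

Call:
send_rows([
  {"hand":0.8,"slide":[10,-3,4],"spin":0.012},
  {"hand":0.8,"slide":[15,-3,3],"spin":0.012},
  {"hand":0.8,"slide":[15,0,0],"spin":0},
  {"hand":0.8,"slide":[15,0,0],"spin":0},
  {"hand":0.8,"slide":[0,0,0],"spin":0},
])

```text
time: 44.9
tool_pos: [0.4677, 0.1567, 0.1445]
tool_rot: [2.248, 1.56, 2.852]
contact_force: [-0.2, -0.3, 0.1]
opening: 0.0825
```

```bash
python3 - <<'E'
from blk import *
goto(.466,.154,.0935,35.5)
p=vision.read_camera("wrist"); cv2.imwrite("pics/w7.png",p["pixels"])
E
```

```text
t 44.9 pos [0.4677 0.1567 0.1445] yaw 34.61 tilt [-0.01    0.003  -0.9999] F [-0.19 -0.28  0.14] op 0.0825
slide [51.  -1.7 -2.6] spin -0.0155 q6 -2.01
```

View pics/w7.png

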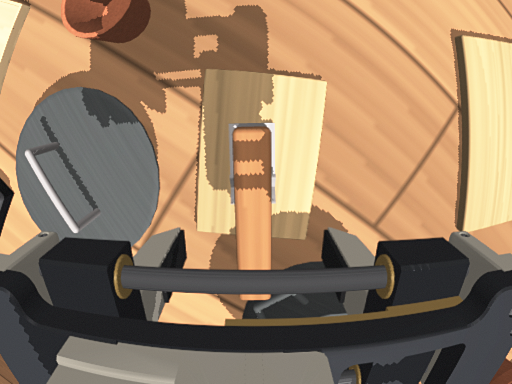

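Call:
send_rows([
  {"hand":0.8,"slide":[10,-2,-2],"spin":-0.015},
  {"hand":0.8,"slide":[12,0,0],"spin":0},
  {"hand":0.8,"slide":[12,0,0],"spin":0},
  {"hand":0.8,"slide":[10,0,0],"spin":0},
  {"hand":0.8,"slide":[5,0,0],"spin":0},
  {"hand":0.8,"slide":[0,0,0],"spin":0},
])

```text
time: 45.55
tool_pos: [0.4695, 0.1542, 0.0949]
tool_rot: [1.712, 1.565, 2.33]
contact_force: [-0.2, 0.4, 1.1]
opening: 0.0822
```

```bash
python3 - <<'E'
from blk import *
goto(.466,.154,.0935,35.5)
E
```

```text
t 45.55 pos [0.4695 0.1542 0.0949] yaw 35.42 tilt [-0.0037  0.0039 -1.    ] F [-0.18  0.4   1.05] op 0.0822
slide [ 1.4  1.8 -3. ] spin -0.0014 q6 -2.03
```

Call:
send_rows([
  {"hand":0.8,"slide":[1,2,-3],"spin":0},
  {"hand":0.3,"slide":[0,0,0],"spin":0},
  {"hand":-0.3,"slide":[0,0,0],"spin":0},
  {"hand":-0.7,"slide":[0,0,0],"spin":0},
  {"hand":-1,"slide":[0,0,0],"spin":0},
  {"hand":-1,"slide":[0,0,0],"spin":0},
  {"hand":-1,"slide":[0,0,0],"spin":0},
  {"hand":-1,"slide":[0,0,0],"spin":0},
], grip_force=45)

```text
time: 46.35
tool_pos: [0.4669, 0.1543, 0.0957]
tool_rot: [0.926, 1.566, 1.544]
contact_force: [-0.5, -1.7, 0.8]
opening: 0.0311
```

Call:
send_rows([
  {"hand":-1,"slide":[0,0,0],"spin":0},
  {"hand":-1,"slide":[0,0,0],"spin":0},
  {"hand":-1,"slide":[-5,0,0],"spin":0},
  {"hand":-1,"slide":[-15,0,0],"spin":0},
  {"hand":-1,"slide":[-20,0,0],"spin":0},
  {"hand":-1,"slide":[-20,0,0],"spin":0},
  {"hand":-1,"slide":[-20,0,0],"spin":0},
  {"hand":-1,"slide":[-15,0,0],"spin":0},
])

```text
time: 47.15
tool_pos: [0.4641, 0.1534, 0.1916]
tool_rot: [2.214, 1.561, 2.832]
contact_force: [0.7, 0.7, -2.5]
opening: 0.023
```

```bash
python3 - <<'E'
from lidm import *
goto(.5,.019,.2,-24.2)
lidm(.555,-.005,.02,.065)
for cam in ("scene","top"):
    p=vision.read_camera(cam); W=cloud(p); X,Y,Z=W[...,0],W[...,1],W[...,2]
    m=(np.hypot(X-.556,Y+.0055)<.06)&(Z>.07)&(Z<.1); bar(W[m],"loop")
E
```

```text
t 47.15 pos [0.4641 0.1534 0.1916] yaw 35.41 tilt [-0.0094  0.003  -1.    ] F [ 0.67  0.7  -2.48] op 0.023
slide [  -9.1 -130.3  -48.7] spin 1.0404 q6 -2.03
top 1412 plane [ 0.004 -0.001  0.039] centre r94 [ 0.5572 -0.0051] rms 0.0014
scene 3087 plane [-0.001  0.001  0.039] centre r94 [ 0.5575 -0.0056] rms 0.0007
loop n 116 mean [ 0.5581 -0.0068  0.0865] rect ((557.2296752929688, -6.275470733642578), (89.93177032470703, 8.638481140136719), 65.83463287353516) dir deg -114.7 zmed 0.0876
loop n 57 mean [ 0.5576 -0.0044  0.0882] rect ((557.700439453125, -5.164794921875), (88.4895248413086, 7.924170017242432), 65.72480010986328) dir deg -115.2 zmed 0.0882
```

Call:
send_rows([
  {"hand":-1,"slide":[-5,-20,-7],"spin":0},
  {"hand":-1,"slide":[-5,-28,-11],"spin":0},
  {"hand":-1,"slide":[0,-28,-11],"spin":0},
  {"hand":-1,"slide":[0,-28,-10],"spin":0},
  {"hand":-1,"slide":[0,-15,-6],"spin":0},
  {"hand":-1,"slide":[0,0,0],"spin":0},
])

```text
time: 47.95
tool_pos: [0.4929, 0.0267, 0.1913]
tool_rot: [2.389, 1.546, 3.01]
contact_force: [-0.4, 0.9, -2.9]
opening: 0.0239
```

Call:
send_rows([
  {"hand":-1,"slide":[0,0,0],"spin":0.14},
  {"hand":-1,"slide":[0,0,0],"spin":0.14},
  {"hand":-1,"slide":[0,0,0],"spin":0.14},
  {"hand":-1,"slide":[0,0,0],"spin":0.14},
  {"hand":-1,"slide":[0,0,0],"spin":0.14},
  {"hand":-1,"slide":[0,0,0],"spin":0.14},
  {"hand":-1,"slide":[0,0,0],"spin":0.14},
  {"hand":-1,"slide":[0,0,0],"spin":0.06},
])

```text
time: 48.75
tool_pos: [0.4865, 0.0322, 0.1823]
tool_rot: [-2.853, 1.527, 2.969]
contact_force: [-0.7, -1.3, -2.3]
opening: 0.0237
```

```bash
python3 - <<'E'
from lidm import *
goto(.5045,.0182,.2,-24.5)
E
```

```text
t 48.75 pos [0.4865 0.0322 0.1823] yaw -26.41 tilt [-0.0434  0.0076 -0.999 ] F [-0.72 -1.28 -2.26] op 0.0237
slide [-18.6  -4.8  21.6] spin -0.0334 q6 -1.21
```

Call:
send_rows([
  {"hand":-1,"slide":[0,-3,8],"spin":-0.015},
  {"hand":-1,"slide":[0,-3,8],"spin":-0.015},
  {"hand":-1,"slide":[8,0,2],"spin":0},
  {"hand":-1,"slide":[10,0,0],"spin":0},
  {"hand":-1,"slide":[10,0,0],"spin":0},
  {"hand":-1,"slide":[0,0,0],"spin":0},
])

```text
time: 49.35
tool_pos: [0.498, 0.0198, 0.1481]
tool_rot: [-2.893, 1.521, 2.968]
contact_force: [-0.6, 1.0, -2.1]
opening: 0.0236
```

```bash
python3 - <<'E'
from lidm import *
goto(.5045,.0182,.133,-24.5)
E
```

```text
t 49.35 pos [0.498  0.0198 0.1481] yaw -24.21 tilt [-0.0491  0.0086 -0.9988] F [-0.64  0.97 -2.09] op 0.0236
slide [14.8  1.4  7.3] spin 0.0051 q6 -1.27
```

Call:
send_rows([
  {"hand":-1,"slide":[5,1,3],"spin":0},
  {"hand":-1,"slide":[5,0,2],"spin":0},
  {"hand":-1,"slide":[4,0,0],"spin":0},
  {"hand":-1,"slide":[0,0,0],"spin":0},
])

```text
time: 49.75
tool_pos: [0.5025, 0.0189, 0.1324]
tool_rot: [-2.894, 1.521, 2.968]
contact_force: [1.0, -0.3, -2.0]
opening: 0.0238
```

```bash
python3 - <<'E'
from lidm import *
goto(.5573,-.0058,.133,-24.5)
lidm(.555,-.005,.02,.065)
E
```

```text
t 49.75 pos [0.5025 0.0189 0.1324] yaw -24.18 tilt [-0.0495  0.0087 -0.9987] F [ 1.03 -0.33 -2.05] op 0.0238
slide [-3.5 -0.1 60. ] spin 0.0056 q6 -1.27
top 313 plane [-0.104 -0.001  0.046] centre r94 [ 0.5552 -0.0055] rms 0.0123
scene 2886 plane [-0.001  0.002  0.039] centre r94 [ 0.5569 -0.0056] rms 0.0008
```

View pics/scene_lid.png

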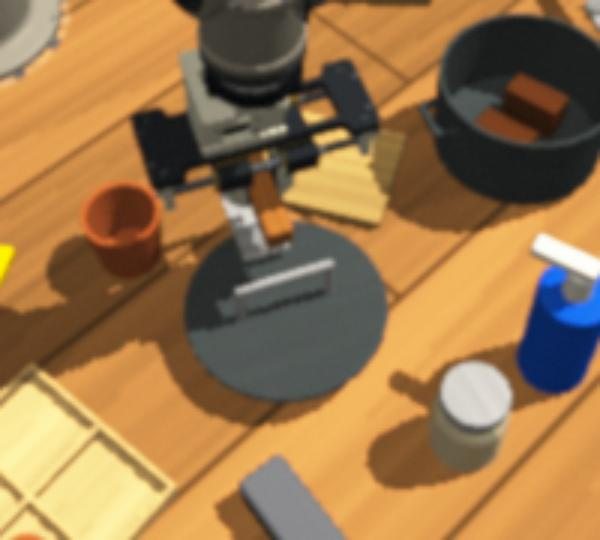

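Call:
send_rows([
  {"hand":-1,"slide":[-1,0,9],"spin":0},
  {"hand":-1,"slide":[-1,0,9],"spin":0},
  {"hand":-1,"slide":[0,0,9],"spin":0},
  {"hand":-1,"slide":[-1,0,9],"spin":0},
  {"hand":-1,"slide":[0,0,9],"spin":0},
  {"hand":-1,"slide":[0,0,0],"spin":0},
])

```text
time: 50.45
tool_pos: [0.5492, -0.0018, 0.135]
tool_rot: [-2.894, 1.525, 2.967]
contact_force: [-0.3, -0.3, -2.6]
opening: 0.0235
```

```bash
python3 - <<'E'
from lidm import *
goto(.560,-.007,.133,-24.5)
E
```

```text
t 50.45 pos [ 0.5492 -0.0018  0.135 ] yaw -24.19 tilt [-0.0449  0.0079 -0.999 ] F [-0.26 -0.35 -2.63] op 0.0235
slide [ 1.5 -0.3 12.1] spin 0.0053 q6 -1.29
```

Call:
send_rows([
  {"hand":-1,"slide":[0,0,6],"spin":0},
  {"hand":-1,"slide":[0,0,6],"spin":0},
  {"hand":-1,"slide":[0,0,1],"spin":0},
  {"hand":-1,"slide":[0,0,0],"spin":0},
])

```text
time: 50.85
tool_pos: [0.5617, -0.0076, 0.1339]
tool_rot: [-2.895, 1.524, 2.966]
contact_force: [-0.1, 0.4, -1.5]
opening: 0.0233
```

```bash
python3 - <<'E'
from lidm import *
goto(.560,-.007,.156,-24.5)
lidm(.555,-.005,.02,.065)
E
```

```text
t 50.85 pos [ 0.5617 -0.0076  0.1339] yaw -24.2 tilt [-0.0464  0.0082 -0.9989] F [-0.08  0.38 -1.53] op 0.0233
slide [-22.   -0.4  -2.8] spin 0.0052 q6 -1.3
top 293 plane [ 0.026 -0.007  0.039] centre r94 [ 0.5598 -0.0057] rms 0.0079
scene 2427 plane [-0.002  0.001  0.039] centre r94 [ 0.5574 -0.0057] rms 0.0008
```

View pics/scene_lid.png

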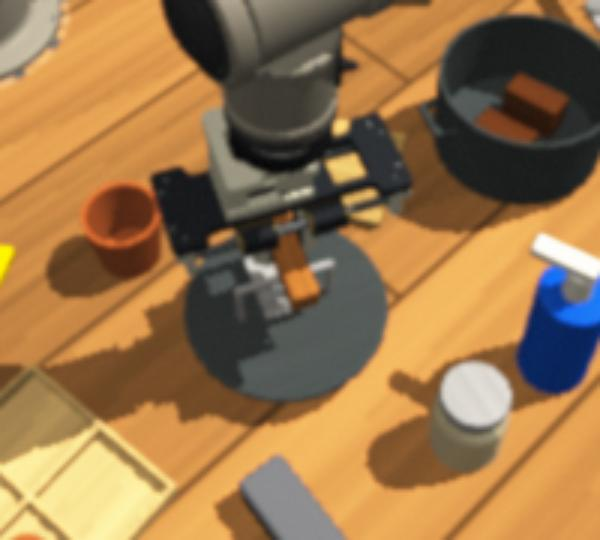

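The hook is under the bar, similar to last time. Lifting.

Call:
send_rows([
  {"hand":-1,"slide":[-8,0,0],"spin":0},
  {"hand":-1,"slide":[-8,0,0],"spin":0},
  {"hand":-1,"slide":[-4,0,0],"spin":0},
  {"hand":-1,"slide":[-4,0,0],"spin":0},
  {"hand":-1,"slide":[-4,0,0],"spin":0},
  {"hand":-1,"slide":[-4,0,0],"spin":0},
  {"hand":-1,"slide":[-4,0,0],"spin":0},
  {"hand":-1,"slide":[0,0,0],"spin":0},
])

```text
time: 51.75
tool_pos: [0.5618, -0.0072, 0.1722]
tool_rot: [-2.893, 1.521, 2.969]
contact_force: [-0.2, -0.1, -6.0]
opening: 0.0237
```

```bash
python3 - <<'E'
from lidm import *
goto(.560,-.007,.2,-24.5)
lidm(.555,-.005,.03,.08)
E
```

```text
t 51.75 pos [ 0.5618 -0.0072  0.1722] yaw -24.17 tilt [-0.0494  0.0086 -0.9987] F [-0.23 -0.07 -5.95] op 0.0237
slide [-27.6  -0.9  -3.1] spin 0.0058 q6 -1.3
top 378 plane [ 0.006 -0.005  0.054] centre r94 [ 0.5614 -0.0065] rms 0.0063
scene 2658 plane [ 0.004 -0.007  0.054] centre r94 [ 0.5589 -0.0073] rms 0.0006
```

View pics/scene_lid.png

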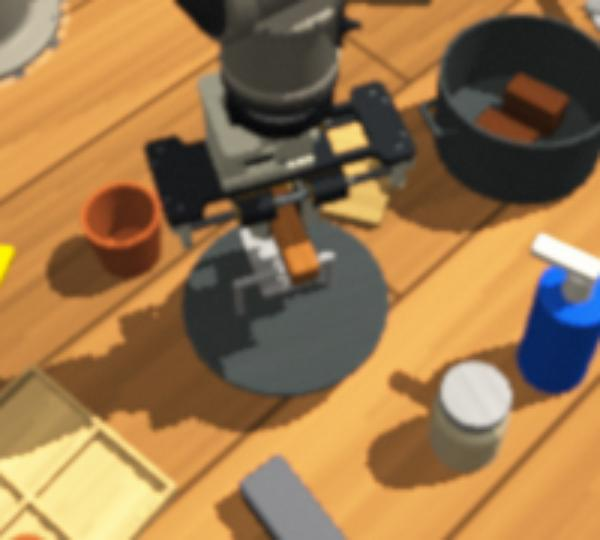

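Call:
send_rows([
  {"hand":-1,"slide":[-8,0,0],"spin":0},
  {"hand":-1,"slide":[-14,0,0],"spin":0},
  {"hand":-1,"slide":[-16,0,0],"spin":0},
  {"hand":-1,"slide":[-18,0,0],"spin":0},
  {"hand":-1,"slide":[-18,0,0],"spin":0},
  {"hand":-1,"slide":[-18,0,0],"spin":0},
  {"hand":-1,"slide":[-18,0,0],"spin":0},
  {"hand":-1,"slide":[-10,0,0],"spin":0},
])

```text
time: 52.65
tool_pos: [0.5663, -0.0081, 0.2959]
tool_rot: [-2.89, 1.513, 2.971]
contact_force: [1.2, 0.4, -4.9]
opening: 0.0238
```

Call:
send_rows([
  {"hand":-1,"slide":[0,0,0],"spin":0},
  {"hand":-1,"slide":[0,0,0],"spin":0},
  {"hand":-1,"slide":[0,0,0],"spin":0},
])

```text
time: 52.95
tool_pos: [0.5663, -0.0081, 0.2962]
tool_rot: [-2.892, 1.514, 2.97]
contact_force: [-0.2, 1.1, -6.4]
opening: 0.024
```

```bash
python3 - <<'E'
from lidm import *
goto(.570,.314,.295,-24.5)
lidm(.555,-.005,.14,.2)
E
```

```text
t 52.95 pos [ 0.5663 -0.0081  0.2962] yaw -24.18 tilt [-0.0559  0.0097 -0.9984] F [-0.15  1.14 -6.43] op 0.024
slide [   4.1  295.4 -128.3] spin 0.0056 q6 -1.3
top 612 plane [-0.005 -0.008  0.178] centre r94 [ 0.5645 -0.0084] rms 0.0068
scene 3186 plane [-0.005 -0.006  0.178] centre r94 [ 0.5628 -0.0074] rms 0.0006
```

Call:
send_rows([
  {"hand":-1,"slide":[0,6,-2],"spin":0},
  {"hand":-1,"slide":[0,12,-5],"spin":0},
  {"hand":-1,"slide":[0,18,-8],"spin":0},
  {"hand":-1,"slide":[0,20,-9],"spin":0},
  {"hand":-1,"slide":[0,20,-9],"spin":0},
  {"hand":-1,"slide":[0,20,-9],"spin":0},
  {"hand":-1,"slide":[0,20,-9],"spin":0},
  {"hand":-1,"slide":[0,20,-9],"spin":0},
])

```text
time: 53.85
tool_pos: [0.5659, 0.1501, 0.2945]
tool_rot: [-2.902, 1.508, 2.957]
contact_force: [0.2, 0.2, -6.4]
opening: 0.0239
```

```bash
python3 - <<'E'
from lidm import *
goto(.570,.314,.295,-24.5)
E
```

```text
t 53.85 pos [0.5659 0.1501 0.2945] yaw -24.33 tilt [-0.062   0.0116 -0.998 ] F [ 0.22  0.25 -6.39] op 0.0239
slide [  1.1 151.1 -63.8] spin 0.003 q6 -1.03
```

Call:
send_rows([
  {"hand":-1,"slide":[0,20,-8],"spin":0},
  {"hand":-1,"slide":[0,20,-8],"spin":0},
  {"hand":-1,"slide":[0,20,-8],"spin":0},
  {"hand":-1,"slide":[0,20,-8],"spin":0},
  {"hand":-1,"slide":[0,20,-9],"spin":0},
  {"hand":-1,"slide":[0,18,-8],"spin":0},
  {"hand":-1,"slide":[0,12,-5],"spin":0},
  {"hand":-1,"slide":[0,6,-2],"spin":0},
])

```text
time: 54.65
tool_pos: [0.5653, 0.3147, 0.2931]
tool_rot: [-2.907, 1.501, 2.961]
contact_force: [0.0, -0.9, -6.8]
opening: 0.0237
```

Call:
send_rows([
  {"hand":-1,"slide":[0,0,0],"spin":0},
  {"hand":-1,"slide":[0,0,0],"spin":0},
])

```text
time: 54.85
tool_pos: [0.5649, 0.3153, 0.2924]
tool_rot: [-2.892, 1.501, 2.977]
contact_force: [-0.7, 0.6, -6.0]
opening: 0.0238
```

```bash
python3 - <<'E'
from lidm import *
goto(.570,.314,.295,-24.5)
lidm(.569,.314,.14,.2)
E
```

```text
t 54.85 pos [0.5649 0.3153 0.2924] yaw -23.76 tilt [-0.0693  0.0115 -0.9975] F [-0.71  0.56 -6.  ] op 0.0238
slide [-2.9  0.8  5. ] spin 0.0129 q6 -0.78
top 684 plane [-0.011 -0.004  0.174] centre r94 [0.5615 0.3161] rms 0.0017
scene 2101 plane [-0.016 -0.003  0.175] centre r94 [0.5604 0.315 ] rms 0.001
```

Call:
send_rows([
  {"hand":-1,"slide":[4,1,4],"spin":0},
  {"hand":-1,"slide":[8,1,4],"spin":0},
  {"hand":-1,"slide":[8,0,0],"spin":0},
  {"hand":-1,"slide":[8,0,0],"spin":0},
  {"hand":-1,"slide":[4,0,0],"spin":0},
  {"hand":-1,"slide":[0,0,0],"spin":0},
  {"hand":-1,"slide":[0,0,0],"spin":0},
])

```text
time: 55.65
tool_pos: [0.572, 0.3108, 0.2563]
tool_rot: [-2.873, 1.499, 2.991]
contact_force: [0.6, 0.9, -5.0]
opening: 0.0238
```

```bash
python3 - <<'E'
from lidm import *
goto(.573,.314,.26,-23.8)
lidm(.569,.314,.118,.17)
E
```

```text
t 55.65 pos [0.572  0.3108 0.2563] yaw -24.04 tilt [-0.0708  0.0107 -0.9974] F [ 0.65  0.92 -5.03] op 0.0238
slide [-3.7  3.2 -0.6] spin -0.0041 q6 -0.79
top 575 plane [-0.007 -0.013  0.138] centre r94 [0.5681 0.3112] rms 0.0012
scene 2014 plane [-0.002 -0.012  0.139] centre r94 [0.5678 0.3101] rms 0.0011
```

Call:
send_rows([
  {"hand":-1,"slide":[0,3,0],"spin":0},
  {"hand":-1,"slide":[3,1,0],"spin":0},
  {"hand":-1,"slide":[4,0,0],"spin":0},
  {"hand":-1,"slide":[4,0,0],"spin":0},
  {"hand":-1,"slide":[0,0,0],"spin":0},
])

```text
time: 56.25
tool_pos: [0.5732, 0.3156, 0.2455]
tool_rot: [-2.893, 1.501, 2.972]
contact_force: [-0.6, 0.6, -6.1]
opening: 0.0235
```

```bash
python3 - <<'E'
from lidm import *
goto(.573,.314,.26,-23.8)
lidm(.569,.314,.112,.15)
E
```

```text
t 56.25 pos [0.5732 0.3156 0.2455] yaw -23.99 tilt [-0.0685  0.0117 -0.9976] F [-0.6   0.64 -6.06] op 0.0235
slide [-14.4  -1.8  -0.5] spin -0.0033 q6 -0.79
top 558 plane [ 0.005 -0.012  0.127] centre r94 [0.5695 0.3159] rms 0.0016
scene 2005 plane [-0.002 -0.009  0.128] centre r94 [0.569  0.3154] rms 0.0009
```

Call:
send_rows([
  {"hand":-1,"slide":[3,-1,0],"spin":0},
  {"hand":-1,"slide":[4,0,0],"spin":0},
  {"hand":-1,"slide":[4,0,0],"spin":0},
  {"hand":-1,"slide":[4,0,0],"spin":0},
  {"hand":-1,"slide":[2,0,0],"spin":0},
  {"hand":-1,"slide":[0,0,0],"spin":0},
])

```text
time: 56.95
tool_pos: [0.5726, 0.315, 0.2298]
tool_rot: [-2.932, 1.505, 2.933]
contact_force: [0.0, -0.2, -2.5]
opening: 0.0237
```

```bash
python3 - <<'E'
from lidm import *
goto(.573,.314,.26,-23.8)
lidm(.569,.314,.106,.14)
E
```

```text
t 56.95 pos [0.5726 0.315  0.2298] yaw -24.0 tilt [-0.064   0.0136 -0.9979] F [ 0.05 -0.24 -2.5 ] op 0.0237
slide [-30.2  -1.1  -1.2] spin -0.0035 q6 -0.79
top 546 plane [-0.012 -0.003  0.117] centre r94 [0.5707 0.316 ] rms 0.0021
scene 1959 plane [-0.001  0.003  0.117] centre r94 [0.5685 0.3147] rms 0.0006
```

Call:
send_rows([
  {"hand":-1,"slide":[5,0,0],"spin":0},
  {"hand":-1,"slide":[6,0,0],"spin":0},
  {"hand":-1,"slide":[6,0,0],"spin":0},
  {"hand":-1,"slide":[2,0,0],"spin":0},
  {"hand":-1,"slide":[0,0,0],"spin":0},
])

```text
time: 57.55
tool_pos: [0.5714, 0.3154, 0.2099]
tool_rot: [-2.943, 1.506, 2.922]
contact_force: [-0.8, 0.9, -1.3]
opening: 0.0235
```

```bash
python3 - <<'E'
from lidm import *
goto(.573,.314,.2105,-23.8)
lidm(.569,.314,.106,.14)
p=vision.read_camera("scene"); cv2.imwrite("pics/s13.png",cv2.resize(p["pixels"][80:240,220:420],None,fx=4,fy=3.75))
E
```

```text
t 57.55 pos [0.5714 0.3154 0.2099] yaw -23.99 tilt [-0.0629  0.0141 -0.9979] F [-0.76  0.86 -1.31] op 0.0235
slide [-0.8 -0.6  2. ] spin -0.0034 q6 -0.79
top 513 plane [ 0.003 -0.005  0.117] centre r94 [0.5704 0.3161] rms 0.0019
scene 1843 plane [-0.001  0.001  0.117] centre r94 [0.569  0.3146] rms 0.0011
```

View pics/s13.png

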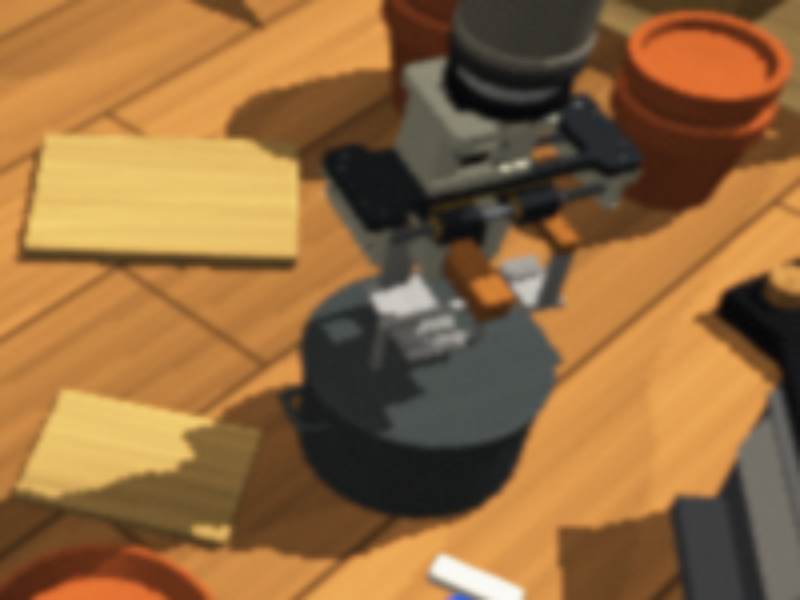

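The lid is home (top at 117 mm, level, centred), and the bar is clear of the hook lips. Backing out.

Call:
send_rows([
  {"hand":-1,"slide":[0,0,-6],"spin":0},
  {"hand":-1,"slide":[1,0,-8],"spin":0},
  {"hand":-1,"slide":[0,0,-8],"spin":0},
  {"hand":-1,"slide":[1,0,-8],"spin":0},
  {"hand":-1,"slide":[0,0,-8],"spin":0},
  {"hand":-1,"slide":[0,0,-8],"spin":0},
  {"hand":-1,"slide":[0,0,-8],"spin":0},
  {"hand":-1,"slide":[0,0,0],"spin":0},
])

```text
time: 58.5
tool_pos: [0.5172, 0.3401, 0.2133]
tool_rot: [-2.974, 1.508, 2.892]
contact_force: [0.3, -0.4, -1.7]
opening: 0.024
```

```bash
python3 - <<'E'
from lidm import *
goto(.505,.345,.2105,-23.8)
lidm(.569,.314,.106,.14)
E
```

```text
t 58.5 pos [0.5172 0.3401 0.2133] yaw -23.92 tilt [-0.0607  0.0155 -0.998 ] F [ 0.31 -0.43 -1.66] op 0.024
slide [  3.6  -0.5 -12.9] spin -0.0021 q6 -0.72
top 740 plane [ 0.002 -0.001  0.116] centre r94 [0.5694 0.3168] rms 0.0008
scene 2118 plane [-0.002  0.003  0.117] centre r94 [0.5689 0.3147] rms 0.0008
```

Call:
send_rows([
  {"hand":-1,"slide":[0,0,-8],"spin":0},
  {"hand":-1,"slide":[-8,0,0],"spin":0},
  {"hand":-1,"slide":[-14,0,0],"spin":0},
  {"hand":-1,"slide":[-16,0,0],"spin":0},
  {"hand":-1,"slide":[-16,0,0],"spin":0},
  {"hand":-1,"slide":[-14,0,0],"spin":0},
  {"hand":-1,"slide":[0,0,0],"spin":0},
])

```text
time: 59.3
tool_pos: [0.5158, 0.3412, 0.286]
tool_rot: [-2.974, 1.51, 2.89]
contact_force: [-0.1, 0.2, -1.6]
opening: 0.0237
```

```bash
python3 - <<'E'
from lidm import *
goto(.462,.155,.28,35.5)
E
```

```text
t 59.3 pos [0.5158 0.3412 0.286 ] yaw -24.06 tilt [-0.0589  0.0152 -0.9981] F [-0.07  0.17 -1.57] op 0.0237
slide [   6.4 -191.9   27.1] spin -1.0395 q6 -0.71
```

Call:
send_rows([
  {"hand":-1,"slide":[0,-15,2],"spin":0},
  {"hand":-1,"slide":[0,-28,4],"spin":0},
  {"hand":-1,"slide":[0,-32,5],"spin":0},
  {"hand":-1,"slide":[0,-32,5],"spin":0},
  {"hand":-1,"slide":[0,-32,5],"spin":0},
  {"hand":-1,"slide":[0,-30,4],"spin":0},
  {"hand":-1,"slide":[0,-18,2],"spin":0},
  {"hand":-1,"slide":[0,-5,0],"spin":0},
])

```text
time: 60.1
tool_pos: [0.4593, 0.1484, 0.2824]
tool_rot: [-2.95, 1.508, 2.915]
contact_force: [0.7, -0.1, -2.4]
opening: 0.0236
```

Call:
send_rows([
  {"hand":-1,"slide":[0,0,0],"spin":-0.14},
  {"hand":-1,"slide":[0,0,0],"spin":-0.14},
  {"hand":-1,"slide":[0,0,0],"spin":-0.14},
  {"hand":-1,"slide":[0,0,0],"spin":-0.14},
  {"hand":-1,"slide":[0,0,0],"spin":-0.14},
  {"hand":-1,"slide":[0,0,0],"spin":-0.14},
  {"hand":-1,"slide":[0,0,0],"spin":-0.14},
  {"hand":-1,"slide":[0,0,0],"spin":0},
])

```text
time: 60.9
tool_pos: [0.4599, 0.152, 0.2806]
tool_rot: [2.271, 1.506, 2.871]
contact_force: [0.2, -0.6, -2.4]
opening: 0.0237
```

```bash
python3 - <<'E'
from lidm import *
goto(.462,.155,.14,35.5)
E
```

```text
t 60.9 pos [0.4599 0.152  0.2806] yaw 34.43 tilt [-0.062   0.0172 -0.9979] F [ 0.17 -0.62 -2.36] op 0.0237
slide [140.3  -5.7   9.2] spin -0.0187 q6 -2.03
```

Call:
send_rows([
  {"hand":-1,"slide":[12,-2,2],"spin":-0.009},
  {"hand":-1,"slide":[20,-2,2],"spin":-0.009},
  {"hand":-1,"slide":[22,-1,2],"spin":0},
  {"hand":-1,"slide":[22,0,2],"spin":0},
  {"hand":-1,"slide":[22,0,0],"spin":0},
  {"hand":-1,"slide":[22,0,0],"spin":0},
  {"hand":-1,"slide":[12,0,0],"spin":0},
  {"hand":-1,"slide":[0,0,0],"spin":0},
])

```text
time: 61.7
tool_pos: [0.4607, 0.1569, 0.1371]
tool_rot: [2.275, 1.504, 2.869]
contact_force: [-0.0, 0.1, -2.6]
opening: 0.0232
```

```bash
python3 - <<'E'
from lidm import *
goto(.464,.153,.115,35.5)
E
```

```text
t 61.7 pos [0.4607 0.1569 0.1371] yaw 34.11 tilt [-0.0644  0.018  -0.9978] F [-0.05  0.08 -2.56] op 0.0232
slide [21.8 -6.2  1.5] spin -0.0242 q6 -2.03
```

Call:
send_rows([
  {"hand":-1,"slide":[6,-3,1],"spin":0},
  {"hand":-1,"slide":[8,-3,1],"spin":0},
  {"hand":-1,"slide":[8,0,0],"spin":0},
  {"hand":-1,"slide":[6,0,0],"spin":0},
  {"hand":-1,"slide":[0,0,0],"spin":0},
])

```text
time: 62.2
tool_pos: [0.4653, 0.1535, 0.107]
tool_rot: [2.262, 1.506, 2.852]
contact_force: [0.3, -0.4, -1.4]
opening: 0.0238
```

```bash
python3 - <<'E'
from lidm import *
goto(.464,.153,.0955,35.5)
p=vision.read_camera("scene"); cv2.imwrite("pics/s14.png",cv2.resize(p["pixels"][110:270,180:380],None,fx=4,fy=3.75))
E
```

```text
t 62.2 pos [0.4653 0.1535 0.107 ] yaw 33.88 tilt [-0.0622  0.0185 -0.9979] F [ 0.31 -0.41 -1.38] op 0.0238
slide [11.5 -0.3 -0.9] spin -0.0283 q6 -2.03
```

View pics/s14.png

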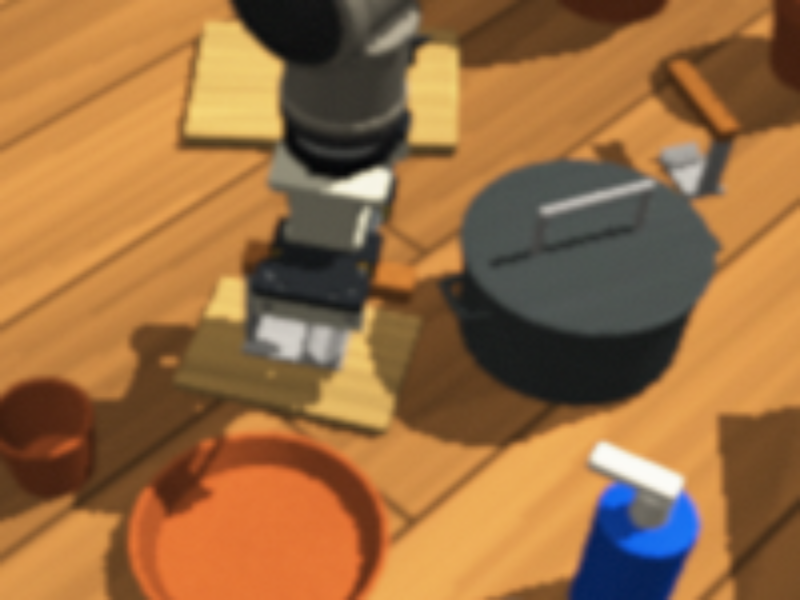

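Call:
send_rows([
  {"hand":-1,"slide":[4,0,0],"spin":0},
  {"hand":-1,"slide":[3,0,0],"spin":0},
  {"hand":-1,"slide":[2,0,0],"spin":0},
  {"hand":-1,"slide":[0,0,0],"spin":0},
])

```text
time: 62.65
tool_pos: [0.4655, 0.1539, 0.0985]
tool_rot: [2.245, 1.508, 2.835]
contact_force: [-0.8, 0.7, -3.2]
opening: 0.024
```

```bash
python3 - <<'E'
from lidm import *
goto(.464,.153,.0955,35.5)
E
```

```text
t 62.65 pos [0.4655 0.1539 0.0985] yaw 33.88 tilt [-0.0596  0.0188 -0.998 ] F [-0.85  0.72 -3.21] op 0.024
slide [ 3.1 -0.1 -1.6] spin -0.0282 q6 -2.03
```

Call:
send_rows([
  {"hand":-1,"slide":[2,0,0],"spin":0},
  {"hand":-1,"slide":[2,0,0],"spin":0},
  {"hand":-1,"slide":[0,0,0],"spin":0},
])

```text
time: 62.95
tool_pos: [0.4665, 0.1545, 0.0971]
tool_rot: [2.208, 1.512, 2.798]
contact_force: [-0.5, -0.9, -2.8]
opening: 0.0238
```

```bash
python3 - <<'E'
from lidm import *
goto(.464,.153,.0955,35.5)
E
```

```text
t 62.95 pos [0.4665 0.1545 0.0971] yaw 33.88 tilt [-0.0556  0.0199 -0.9983] F [-0.52 -0.91 -2.85] op 0.0238
slide [ 1.8  0.1 -2.8] spin -0.0283 q6 -2.03
```

Call:
send_rows([
  {"hand":-1,"slide":[2,0,0],"spin":0},
  {"hand":-1,"slide":[2,0,0],"spin":0},
  {"hand":-1,"slide":[0,0,0],"spin":0},
])

```text
time: 63.25
tool_pos: [0.4675, 0.1551, 0.097]
tool_rot: [2.158, 1.516, 2.749]
contact_force: [0.2, 0.4, -2.4]
opening: 0.0238
```

```bash
python3 - <<'E'
from lidm import *
goto(.464,.153,.0955,35.5)
E
```

```text
t 63.25 pos [0.4675 0.1551 0.097 ] yaw 33.89 tilt [-0.0508  0.0211 -0.9985] F [ 0.22  0.45 -2.36] op 0.0238
slide [ 1.6  0.1 -4. ] spin -0.0281 q6 -2.03
```

Now in contact (z has stopped changing and the tilt is levelling). Opening gently.

Call:
send_rows([
  {"hand":-0.45,"slide":[0,0,0],"spin":0},
  {"hand":-0.35,"slide":[0,0,0],"spin":0},
  {"hand":-0.2,"slide":[0,0,0],"spin":0},
  {"hand":0.2,"slide":[0,0,0],"spin":0},
  {"hand":0.5,"slide":[0,0,0],"spin":0},
  {"hand":0.5,"slide":[0,0,0],"spin":0},
  {"hand":0.5,"slide":[0,0,0],"spin":0},
])

```text
time: 63.95
tool_pos: [0.4675, 0.1551, 0.0962]
tool_rot: [2.165, 1.515, 2.756]
contact_force: [0.1, -0.1, 0.3]
opening: 0.0644
```

```bash
python3 - <<'E'
from lidm import *
goto(.464,.153,.2,35.5)
p=vision.read_camera("wrist"); cv2.imwrite("pics/w8.png",p["pixels"])
E
```

```text
t 63.95 pos [0.4675 0.1551 0.0962] yaw 33.88 tilt [-0.0515  0.0209 -0.9985] F [ 0.09 -0.14  0.29] op 0.0644
slide [-103.5    5.    -7.3] spin -0.0282 q6 -2.03
```

View pics/w8.png

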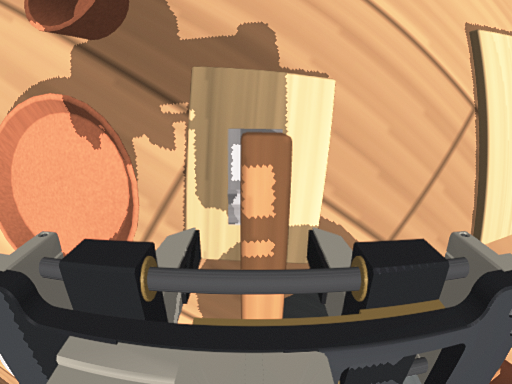

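The bar is centred between the open fingers. Rising, then a final check.

Call:
send_rows([
  {"hand":0.8,"slide":[-10,0,0],"spin":0},
  {"hand":0.8,"slide":[-20,0,0],"spin":0},
  {"hand":0.8,"slide":[-35,0,0],"spin":0},
  {"hand":0.8,"slide":[-40,0,0],"spin":0},
  {"hand":0.8,"slide":[-40,0,0],"spin":0},
  {"hand":0.8,"slide":[-30,0,0],"spin":0},
  {"hand":0.8,"slide":[0,0,0],"spin":0},
  {"hand":0.8,"slide":[0,0,0],"spin":0},
])

```text
time: 64.8
tool_pos: [0.4761, 0.151, 0.2823]
tool_rot: [2.156, 1.517, 2.747]
contact_force: [0.1, 0.1, -0.2]
opening: 0.0831
```

```bash
python3 - <<'E'
from lidm import *
goto(.464,.153,.2,35.5)
lidm(.569,.314,.106,.14)
for cam in ("scene","top"):
    p=vision.read_camera(cam); W=cloud(p); X,Y,Z=W[...,0],W[...,1],W[...,2]
    m=(np.hypot(X-.465,Y-.154)<.08)&(Z>.105)&(Z<.15); bar(W[m],cam+" grip")
    q=W[m]
    if cam=="scene":
        q=q[q[:,2]>.118]; A=np.c_[q[:,:2]-q[:,:2].mean(0),np.ones(len(q))]; print("grip top plane",np.linalg.lstsq(A,q[:,2],rcond=None)[0].round(3))
    cv2.imwrite(f"pics/{cam}_end.png",p["pixels"])
    cv2.imwrite(f"pics/{cam}_endc.png",cv2.resize(p["pixels"][110:270,180:380],None,fx=4,fy=3.75))
E
```

```text
t 64.8 pos [0.4761 0.151  0.2823] yaw 33.88 tilt [-0.0499  0.0208 -0.9985] F [ 0.08  0.05 -0.2 ] op 0.0831
slide [82.8  4.7 -6.4] spin -0.0283 q6 -2.03
top 1583 plane [-0.003 -0.006  0.117] centre r94 [0.5692 0.3155] rms 0.0012
scene 2246 plane [-0.     0.002  0.117] centre r94 [0.5688 0.315 ] rms 0.0007
scene grip n 429 mean [0.4648 0.1516 0.1202] rect ((461.94036865234375, 154.38429260253906), (124.44877624511719, 29.085145950317383), 34.12689971923828) dir deg 33.0 zmed 0.1231
grip top plane [-0.043  0.069  0.124]
top grip n 99 mean [0.4312 0.1353 0.1228] rect ((431.3100891113281, 135.33041381835938), (50.70114517211914, 23.55959701538086), 33.317291259765625) dir deg -145.8 zmed 0.1228
```

View pics/scene_end.png

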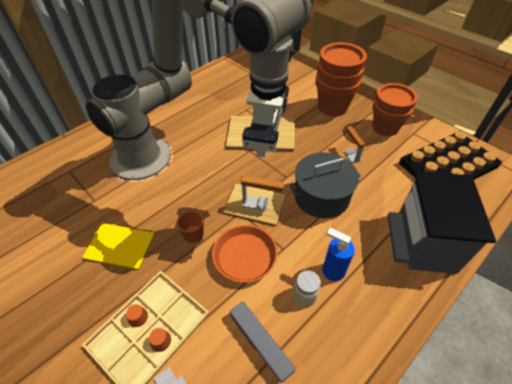

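View pics/scene_endc.png

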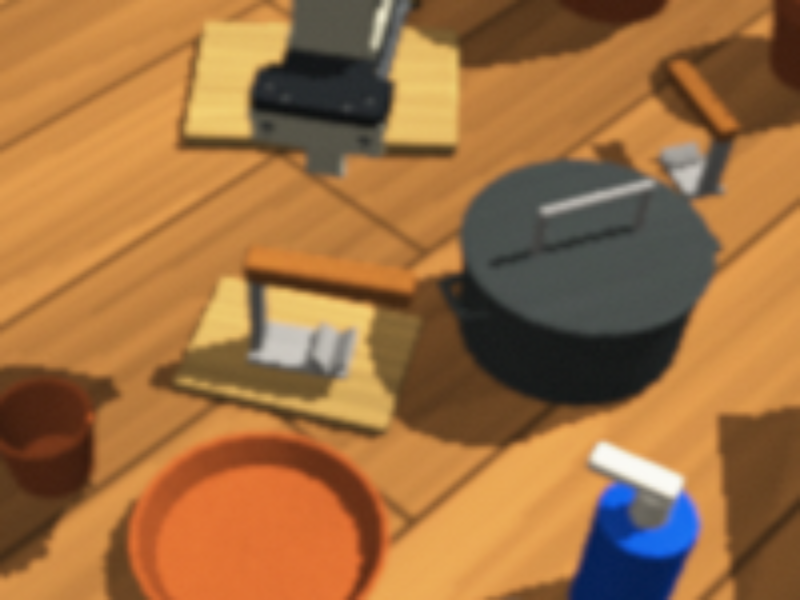

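The lid is home and level, and the lifter stands upright on its board, with the same grip height as before. The tray holds only the feet and everything else is in place.

```bash
python3 - <<'E'
from h import *
print(job.hand_in()); st()
E
```

```text
the job is handed in; nothing more can be done
None
the job is handed in; nothing more can be done
```

The job is finished and handed in at about 65 s on the robot's clock, well inside the 210 s. No verdict is reported, so what follows rests on my own checks.

**What I did:** I lifted the lid off the pot with the larger lifter, set it on the saucer and stood the lifter back on its board. Only two blocks were present at the start. I put both in the pot, then carried the lid back and returned the lifter to its board.

**Last checks:**
- **Lid:** centred within about 2 mm of the pot's axis and level within about 0.01 rad. Its top face is at 117 mm, where 116 mm is fully home.
- **Lifter:** standing on its board with the hook about 25 mm from the board's centre. The grip height is 123 mm, the same as at the start.
- **Blocks:** I saw both lying in the pot below the rim before I closed the lid. I could not look again afterwards.
- **Everything else:** the pot feet and the bystanders look unmoved in the picture, and the gripper was clear of everything with no contact force.

**One check disagreed:** a plane fitted to the top of the lifter's grip read about 0.08 rad of tilt, close to the 0.1 rad limit. I think the side face of the bar skewed that fit, because the grip height matches the earlier standing pose and the picture shows the lifter upright.

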